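# Change the batch in the dry-block incubator

### The arm

A 6-joint arm with a two-finger parallel gripper is mounted at the origin on the work surface. World frame = base frame: x ahead of the robot, y to its left, z up, the work surface at z = 0. Lengths are in m, angles in rad, forces in N, time in s.
With the tool pointing down it reaches from about 0.35 to 0.725 m from the base axis. Payload 6 kg.
Tool frame: the origin (TCP) lies midway between the tips of the shut fingers; the grasp point (between the pads) lies 19 mm behind it; z points along the fingers, y is the line along which they close (so a half turn about z gives the same grasp; the last joint's range is limited). The gripper opens to 85 mm and grips with 20 to 120 N. Pads are 22 mm wide; open, the fingers measure 114 mm over their backs; the gripper's body (76 mm by 85 mm) begins 54 mm behind the grasp point. The pads swing forward as they close: fully open they stand 13 mm farther back than shut.
Start: joints at [1.485, 0.04, 0.085, 0, -1.615, -0.334], TCP at [0.245, 0.548, 0.231] pointing down, gripper open.
Joint ranges: [-2.56, 2.56], [-1.29, 2.01], [-1.08, 1.49], [-3.29, 1.98], [-2.81, -0.18], [-2.99, 2.99]. Speed limits (rad/s): [2.57, 2.57, 3.01, 3.14, 3.14, 3.14].

### API

Orientations are given as [roll, pitch, yaw] about the fixed x, y, z axes, in that order (R = Rz(yaw) Ry(pitch) Rx(roll)).
In Python, from cell import sensors, optics, bot gives the robot as it stands. The module is installed in compiled form; this text tells all that it offers.
- The arm moves only by the shell command python3 -m crank 'ROWS' [FORCE]. ROWS is JSON, a list of rows, each an object with "linear": the shift along the world's x, y, z normalised to -1 to 1, where 1 is 0.06 m, a list of three; "rot": the turn, a rotation vector about the world's x, y, z normalised to -1 to 1, where 1 is 5 degrees, a list of three; "gripper": the opening, from -1 (shut) to 1 (fully open). In form: [{"linear": [dx, dy, dz], "rot": [ax, ay, az], "gripper": gripper}, ...]. A call has 1 to 8 rows; each row shifts and turns the commanded pose from where the row before left it; what a row does not reach is not made up. A row lasts 1/8 s, in which the tool goes at most 62.5 mm and 10.7 degrees, less where a joint would pass 70% of its speed; a pose out of reach is approached as far as the arm can. A call with a number of a shift or a turn outside -1 to 1 is refused whole. A call with a gripper value outside its range is refused whole. The fingers move at their own pace and stop on an object; FORCE is the grip in N (left out, the last holds). Time passes only in rows, so rows that do not move let the fingers close. It gives the time, the measured TCP pose, the force, the opening and the grip force at its end, in the units of the state.
- sensors.observe(): the state, without advancing time (a new reading comes with each control period).
- optics.snapshot(name): name is "scene" or "top" or "wrist"; returns (picture, depth): 400x640x3 uint8, red, green, blue; 400x640 float32, m along the optical axis (not along the pixel's ray), 0 where there is no reading.
- optics.camera_info(name): a dict with "fx", "fy", "cx", "cy" (pixels), "world_from_camera" (4x4, takes a point from camera to world coordinates); the wrist camera has in their place "hand_eye" (4x4, takes a point from camera to tool coordinates, whose origin is the TCP and whose axes are the flange's). Camera axes: x right, y up, looking along -z (the intrinsics and any distortion apply to the point x, -y, -z); pixel columns grow to the right and rows downward; lengths in m; the calibration is good to about 2 mm. The wrist camera is an equidistant fisheye: a pixel r from the principal point sees the ray r / f radians off the axis. A picture is of the moment at which its call begins: read the wrist's pose just before it. camera_info takes no time and is no camera call.
- bot.close_job(): hands the job in; it is judged then, once.
The state is a dict: "time": time; "joint_positions": joint angles; "dq": joint speeds; "effort": joint torques, N m; "position": TCP position; "tool_rot": TCP orientation; "wrist_force": force on the tool from outside, world axes, zero at the start; "ft_torque": the same for the moment, N m; "gripper_width": finger opening in m; "finger_force": force on a finger pad.
Only numpy, scipy, OpenCV 4.12 (cv2) and the standard library are available. Lean on these libraries where they do the work, as an engineer would, in place of code of your own. Each camera call takes 0.05 s, during which the arm holds its last target. There are 200 camera calls.

### The job

Change over the batch in the dry-block incubator: open its clear hood, drop the finished tubes that stand in the block into the discard bucket, and stand every fresh tube from the rack right down in a well of its own. Then shut the hood, put the thermometer from the rack through the port in the hood into the block until its collar sits on the hood, and last press the start button. Leave the dropper bottle, the amber jar and the slide box alone.

Things in the scene. Friction and masses are not known exactly. Their poses are not given: they have to be found in the camera images.
- unit: Dry-block incubator, white, fixed on the counter, 265 mm deep, 170 mm wide. Origin: on the counter under the middle of its block; its -x side is the front, z up. Deck and block top at z = 85 mm. Front panel, lower, x -150 to -72, top at z = 72: display on the left, start button on the right. All its parts turn with its yaw.
- thermo_well (a point): Middle of the aluminium block's upper face (unit x = y = 0, z = 85 mm): mouth of the thermometer hole, 10 mm diameter, 45 mm deep. The block also has six round tube wells, 14.5 mm diameter, 45 mm deep, at unit x = -22 or +22 and y = -30, 0 or +30 mm.
- hood (a joint): Clear hood, 153 x 158 mm, 50 mm high, open below, hinged at the deck's rear. rad: 0 shut on the deck, grows as its front lifts up and back, stop at 1.8; past 1.5 a gripper over the wells clears it; may start slightly ajar. Stiff hinge: it stays at any angle; about 3 N at the handle lifts it, 1 to 2 N brings it down. Tubes in the wells clear its roof by 13 mm.
- hood_handle (a point): Middle of the hood's handle: level round grey bar, 10 mm thick, 80 mm long, along the unit's y, 42 mm in front of the hood's front face. Hood shut: 111 mm above the counter, 39 above the panel, free to pinch from above with fingers closing along the unit's x. 203 mm in front of and 26 mm above the hinge line. It can roll in the fingers as the hood swings.
- hood_hinge (a point): Middle of the hood's hinge line, which runs along the unit's y, at unit x = +92, y = 0, z = 85 mm.
- hood_port (a point): Middle of the thermometer port, a 10 mm through hole in the hood's 5 mm thick roof, ringed in black; the point is level with the roof's upper face. Hood shut: 135 mm above the counter, straight over the block's thermometer hole.
- start (a joint): Travel of the start button in m: 0 up, 0.005 fully down; it springs back. About 4 N presses it fully; it counts as pressed beyond 0.003.
- start_top (a point): Middle of the start button's upper face, 90 mm above the counter, at unit x = -120, y = -58 mm: white, round, 22 mm diameter, in a grey 38 mm collar, pressed straight down. The point moves with the button.
- rack: White tube rack block, 92 (its x) by 150 (its y) by 55 mm high, fixed. Holds the fresh tubes and the thermometer. Origin: middle of its underside. Four 14.5 mm tube holes at x = -22 or +22, y = +10 or +45 mm, and a 9.5 mm hole at x = 0, y = -55 mm for the thermometer; all 45 mm deep, their floors 10 mm above the counter.
- thermo: Dial thermometer, 50 g, upright in the rack's narrow hole at the start. Origin: tip of its stem; z runs up to the head. Round-ended steel stem, 7 mm diameter, 88 mm long; collar of 14 mm diameter from 88 to 100; round dial head of 36 mm diameter from 100 to 118 mm. Home in the unit, its collar rests on the hood, tip 47 mm above the counter.
- bucket: Yellow open discard bucket, loose, 350 g: 110 mm high, mouth 132 mm across outside, 3 mm wall, base 106 mm across, inner floor 4 mm up. Origin: middle of its underside.
- dropper: White dropper bottle, 34 mm diameter, 78 mm high, loose; leave it alone. Origin: middle of its underside.
- slide_box: White slide box, 82 x 34 x 28 mm, loose; leave it alone. Origin: middle of its underside.
- reagent: Amber jar with an orange cap, 48 mm diameter, 70 mm high, loose; leave it alone. Origin: middle of its underside.
- done0: A finished capped test tube, 12 mm diameter with a round bottom, a cap of 14 mm diameter over its uppermost 14 mm, 77 mm long in all, 15 g. Origin: its bottom end; z runs up to the cap. Starts in a well of the block, bottom 40 mm above the counter, 32 mm of it above the block. None if absent. All tubes look alike: the finished ones are those in the block at the start.
- done1: A finished capped test tube, 12 mm diameter with a round bottom, a cap of 14 mm diameter over its uppermost 14 mm, 77 mm long in all, 15 g. Origin: its bottom end; z runs up to the cap. Starts in a well of the block, bottom 40 mm above the counter, 32 mm of it above the block. None if absent. All tubes look alike: the finished ones are those in the block at the start.
- done2: A finished capped test tube, 12 mm diameter with a round bottom, a cap of 14 mm diameter over its uppermost 14 mm, 77 mm long in all, 15 g. Origin: its bottom end; z runs up to the cap. Starts in a well of the block, bottom 40 mm above the counter, 32 mm of it above the block. None if absent. All tubes look alike: the finished ones are those in the block at the start.
- done3: A finished capped test tube, 12 mm diameter with a round bottom, a cap of 14 mm diameter over its uppermost 14 mm, 77 mm long in all, 15 g. Origin: its bottom end; z runs up to the cap. Starts in a well of the block, bottom 40 mm above the counter, 32 mm of it above the block. None if absent. All tubes look alike: the finished ones are those in the block at the start.
- fresh0: A fresh capped test tube, 12 mm diameter with a round bottom, a cap of 14 mm diameter over its uppermost 14 mm, 77 mm long in all, 15 g. Origin: its bottom end; z runs up to the cap. Starts in a hole of the rack, bottom 10 mm above the counter, 32 mm of it above the rack. None if absent.
- fresh1: A fresh capped test tube, 12 mm diameter with a round bottom, a cap of 14 mm diameter over its uppermost 14 mm, 77 mm long in all, 15 g. Origin: its bottom end; z runs up to the cap. Starts in a hole of the rack, bottom 10 mm above the counter, 32 mm of it above the rack. None if absent.
- fresh2: A fresh capped test tube, 12 mm diameter with a round bottom, a cap of 14 mm diameter over its uppermost 14 mm, 77 mm long in all, 15 g. Origin: its bottom end; z runs up to the cap. Starts in a hole of the rack, bottom 10 mm above the counter, 32 mm of it above the rack. None if absent.
- fresh3: A fresh capped test tube, 12 mm diameter with a round bottom, a cap of 14 mm diameter over its uppermost 14 mm, 77 mm long in all, 15 g. Origin: its bottom end; z runs up to the cap. Starts in a hole of the rack, bottom 10 mm above the counter, 32 mm of it above the rack. None if absent.

How it is judged:
By the outcome, as a careful person would: the job done as asked, in the order asked, and still so for the second after the job is handed in, with the robot touching nothing.
Of done0, done1, done2, done3 only 1 to 3 are there at a start; the rules pass over those that are not, and their reading is None.
Of fresh0, fresh1, fresh2, fresh3 only 2 to 3 are there at a start; the rules pass over those that are not, and their reading is None.
At some moment in a run one of bucket may be knocked a few centimetres aside while the robot is not near it.
It also fails if it takes over 210 s, if anything falls off the work surface, if the arm or the gripper's body presses on something with over 40 N, if the wrist force passes 120 N, or if a joint passes its speed limit or range.

## Working session

There is one attempt and no reset: what is moved stays moved. The work goes in short steps, Python scripts to look and compute and a shell command to move; the robot and the scene stay as the last step left them, time stands still between calls to the robot, and variables do not carry over. Pictures are saved under pics/ and viewed, at most 18 in all, crops included, and the job is handed in when it is done.

```bash
mkdir -p pics; cat > h.py <<'E'
import numpy as np, cv2
from cell import sensors, optics, bot
def snap(n,f=None):
    p,d=optics.snapshot(n)
    if f: cv2.imwrite('pics/'+f,cv2.cvtColor(p,cv2.COLOR_RGB2BGR))
    return p,d
def ray(n,u,v):
    i=optics.camera_info(n); T=np.array(i['world_from_camera'])
    d=np.array([(u-i['cx'])/i['fx'],-(v-i['cy'])/i['fy'],-1.])
    return T[:3,3],T[:3,:3]@d
def onplane(n,u,v,z):
    o,d=ray(n,u,v); return o+d*(z-o[2])/d[2]
def cloud(n,dep):
    i=optics.camera_info(n); T=np.array(i['world_from_camera'])
    v,u=np.mgrid[:dep.shape[0],:dep.shape[1]]
    c=np.stack([(u-i['cx'])/i['fx']*dep,-(v-i['cy'])/i['fy']*dep,-dep],-1)
    P=c@T[:3,:3].T+T[:3,3]; P[dep==0]=np.nan
    return P
E
python3 - <<'E'
from h import *
print(sensors.observe())
for n in('scene','top'):
    i=optics.camera_info(n);print(n,i)
    p,d=snap(n,n+'0.png');np.save(n+'0.npy',d)
print(optics.camera_info('wrist'))
E
```

```text
{'time': 0.0, 'joint_positions': array([ 1.48471664e+00,  4.08083853e-02,  8.38052235e-02, -4.60445159e-04,
       -1.61548484e+00, -3.33676031e-01]), 'dq': array([-0.00081948, -0.00028249,  0.00333344,  0.00068851,  0.00090316,
        0.00147168]), 'effort': array([ 9.02983302e-04, -3.68193054e+01,  3.47412729e+01,  6.93250582e+00,
       -5.50230645e-03,  2.19845475e-09]), 'position': array([0.24432795, 0.54764433, 0.23027836]), 'tool_rot': array([ 3.13984363e+00, -1.19404711e-04, -4.19735432e-01]), 'wrist_force': array([ 0.66539973,  0.11249022, -0.34995096]), 'ft_torque': array([-0.06432061,  0.02021473,  0.02581003]), 'finger_force': 0.0, 'gripper_width': 0.08541422756148262}
scene {'fx': 502.30938530856764, 'fy': 502.30938530856764, 'cx': 316.3329996093481, 'cy': 199.0241842770834, 'world_from_camera': array([[-0.68151622, -0.40464238,  0.6097542 ,  1.23931894],
       [ 0.73141696, -0.40369879,  0.54959668,  0.62501669],
       [ 0.02376693,  0.82054362,  0.57108957,  0.72233015],
       [ 0.        ,  0.        ,  0.        ,  1.        ]])}
top {'fx': 441.9168166933999, 'fy': 441.9168166933999, 'cx': 323.23415353622664, 'cy': 202.79697161361153, 'world_from_camera': array([[-0.01521027,  0.99237039, -0.12235053,  0.44688152],
       [-0.9998459 , -0.01616798, -0.00683855,  0.04495513],
       [-0.00876453,  0.12222766,  0.99246339,  1.10532895],
       [ 0.        ,  0.        ,  0.        ,  1.        ]])}
{'fx': 309.70691628693146, 'fy': 309.70691628693146, 'cx': 323.25268430957846, 'cy': 197.54333453579417, 'hand_eye': array([[-1.06929605e-03,  9.49074237e-01,  3.15050710e-01,
         7.99006429e-02],
       [ 9.99999424e-01,  9.86106622e-04,  4.23446269e-04,
        -8.93216243e-04],
       [ 9.12083531e-05,  3.15050982e-01, -9.49074745e-01,
        -1.42584350e-01],
       [ 0.00000000e+00,  0.00000000e+00,  0.00000000e+00,
         1.00000000e+00]])}
```

```bash
python3 -m crank --help 2>&1 | head
```

```text
invalid input: not JSON, or not a number
```

View pics/top0.png

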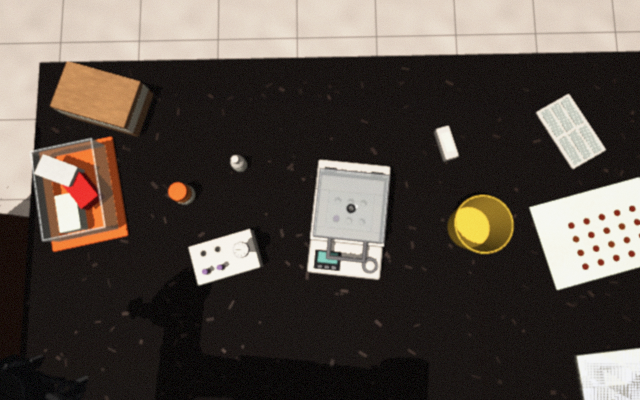

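View pics/scene0.png

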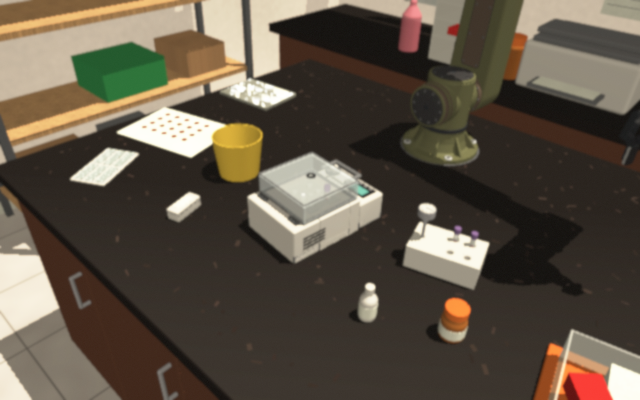

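Top view: unit about (350,220), rack (225,257) with tubes at (207,271) and (222,267) and the thermometer at (241,250), and the bucket at (481,224). Next I enlarge the unit and rack.

```bash
python3 - <<'E'
from h import *
p=cv2.imread('pics/top0.png');d=np.load('top0.npy')
c=cv2.resize(p[150:290,180:400],None,fx=3.6,fy=3.6,interpolation=cv2.INTER_CUBIC);cv2.imwrite('pics/crop0.png',c)
hsv=cv2.cvtColor(p,cv2.COLOR_BGR2HSV)
m=((hsv[...,1]<60)&(hsv[...,2]>150)).astype(np.uint8)
P=cloud('top',d)
for n,(a,b,cc,e),z in(('rack',(180,225,270,295),.055),('unit',(295,150,400,290),.085)):
    k=np.zeros_like(m);k[b:e,a:cc]=m[b:e,a:cc]
    k=cv2.morphologyEx(k,cv2.MORPH_CLOSE,np.ones((5,5)))
    ct=max(cv2.findContours(k,0,2)[0],key=cv2.contourArea)
    q=np.array([onplane('top',u,v,z)[:2] for u,v in ct[:,0]],np.float32)
    print(n,cv2.minAreaRect(q*1000), cv2.boxPoints(cv2.minAreaRect(ct)).tolist())
k=((hsv[...,0]>15)&(hsv[...,0]<35)&(hsv[...,1]>150)&(hsv[...,2]>50)).astype(np.uint8)
ct=max(cv2.findContours(k,0,2)[0],key=cv2.contourArea)
q=np.array([onplane('top',u,v,.11)[:2] for u,v in ct[:,0]],np.float32)*1000
print(cv2.fitEllipse(q),cv2.minEnclosingCircle(q))
kk=k>0;h=P[kk];r=h[h[:,2]>.1];print('bucket rim',np.nanmean(r,0),np.nanmin(r,0),np.nanmax(r,0),len(r))
print(np.nanmedian(P[170:240,318:385].reshape(-1,3),0))
E
```

```text
rack ((452.373779296875, 289.38641357421875), (94.12733459472656, 152.03616333007812), 15.598294258117676) [[186.6337432861328, 246.75477600097656], [249.32801818847656, 228.31527709960938], [260.570068359375, 266.5382080078125], [197.8757781982422, 284.9776916503906]]
unit ((535.9332275390625, -5.743324279785156), (169.93466186523438, 263.5091552734375), 83.19428253173828) [[306.1089172363281, 271.910888671875], [317.4059753417969, 158.94061279296875], [390.8713073730469, 166.28717041015625], [379.5742492675781, 279.2574462890625]]
((515.8741455078125, -303.19940185546875), (132.01466369628906, 149.37881469726562), 8.110770225524902) ((515.6918334960938, -300.56414794921875), 75.7698745727539)
bucket rim [ 0.51862317 -0.32181207  0.10742198] [ 0.45292109 -0.37566145  0.10001502] [ 0.58187072 -0.24348334  0.11397759] 416
[ 0.56173364 -0.01014314  0.13481181]
```

View pics/crop0.png

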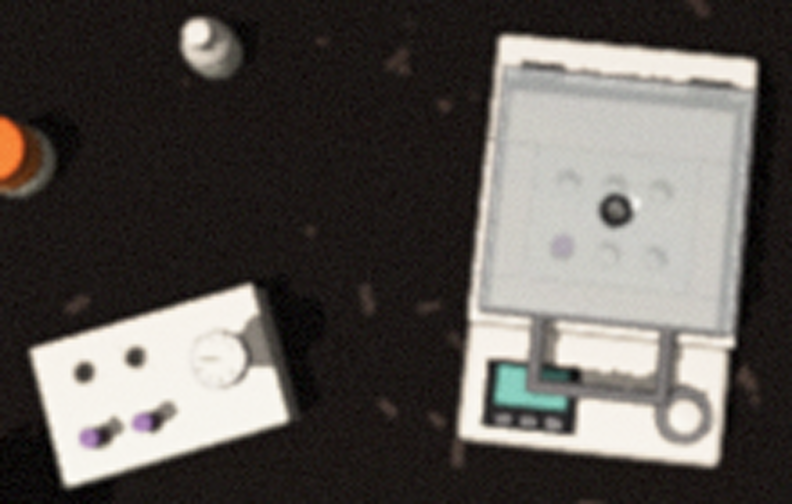

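The crop shows a single finished tube under the hood at crop (562,247), the front-left well. Both fresh tubes are in the rack's front holes, and the hood is about shut. I'll move above the unit and refine there.

```bash
cat >> h.py <<'E'
from scipy.spatial.transform import Rotation as R
def wray(u,v,s):
    i=optics.camera_info('wrist');H=np.array(i['hand_eye'])
    a=np.array([u-i['cx'],v-i['cy']]);r=np.hypot(*a);th=r/i['fx']
    a=a/max(r,1e-9)*np.sin(th)
    d=H[:3,:3]@np.array([a[0],-a[1],-np.cos(th)])
    Rt=R.from_euler('xyz',s['tool_rot']).as_matrix()
    return s['position']+Rt@H[:3,3],Rt@d
def wplane(u,v,z,s):
    o,d=wray(u,v,s);return o+d*(z-o[2])/d[2]
def wpix(X,s):
    i=optics.camera_info('wrist');H=np.array(i['hand_eye'])
    Rt=R.from_euler('xyz',s['tool_rot']).as_matrix()
    c=H[:3,:3].T@(Rt.T@(np.asarray(X)-s['position'])-H[:3,3]);c=np.array([c[0],-c[1],-c[2]])
    th=np.arctan2(np.hypot(c[0],c[1]),c[2]);k=i['fx']*th/np.hypot(c[0],c[1])
    return np.array([i['cx']+c[0]*k,i['cy']+c[1]*k])
def wsnap(f=None):
    s=sensors.observe();p,d=snap('wrist',f);return p,d,s
def frame(o,yaw):
    c,s_=np.cos(yaw),np.sin(yaw);M=np.array([[c,-s_,0],[s_,c,0],[0,0,1.]])
    return lambda *q:np.array([o[0],o[1],0])+M@np.array(q)/1000
E
python3 - <<'E'
from h import *
U=frame((.5533,-.0078),np.radians(-6.8));Rk=frame((.4524,.2894),np.radians(15.6))
f=lambda a:np.round(1000*np.asarray(a),1)
print('port',f(onplane('top',351.1,208.3,.135)),f(U(0,0,135)))
print('done',f(onplane('top',336.1,218.6,.117)),f(U(-22,30,117)))
print('handle',f(onplane('top',346.2,257.3,.111)),f(U(-111,0,111)))
print('fresh',f(onplane('top',205.6,271.7,.087)),f(Rk(-22,45,87)),f(onplane('top',220.8,266.9,.087)),f(Rk(-22,10,87)))
print('thermo',f(onplane('top',241,249.5,.128)),f(Rk(0,-55,128)))
E
python3 -m crank '[{"linear":[0.22,-0.6,0.05],"rot":[0,0,-0.97],"gripper":-0.3},{"linear":[0.22,-0.6,0.05],"rot":[0,0,-0.97],"gripper":-0.3},{"linear":[0.22,-0.6,0.05],"rot":[0,0,-0.97],"gripper":-0.3},{"linear":[0.22,-0.6,0.05],"rot":[0,0,-0.97],"gripper":-0.3},{"linear":[0.22,-0.6,0.05],"rot":[0,0,-0.97],"gripper":-0.3},{"linear":[0.22,-0.6,0.05],"rot":[0,0,-0.97],"gripper":-0.3},{"linear":[0.22,-0.6,0.05],"rot":[0,0,-0.97],"gripper":-0.3},{"linear":[0.22,-0.6,0.05],"rot":[0,0,-0.97],"gripper":-0.3}]'
python3 -m crank '[{"linear":[0.22,-0.6,0],"rot":[0,0,-0.97],"gripper":-0.3},{"linear":[0.22,-0.6,0],"rot":[0,0,-0.97],"gripper":-0.3},{"linear":[0.22,-0.6,0],"rot":[0,0,-0.97],"gripper":-0.3},{"linear":[0.22,-0.6,0],"rot":[0,0,-0.97],"gripper":-0.3},{"linear":[0.22,-0.6,0],"rot":[0,0,-0.97],"gripper":-0.3},{"linear":[0.22,-0.6,0],"rot":[0,0,-0.97],"gripper":-0.3},{"linear":[0.22,-0.6,0],"rot":[0,0,-0.97],"gripper":-0.3},{"linear":[0,0,0],"rot":[0,0,0],"gripper":-0.3}]'
python3 - <<'E'
from h import *
p,d,s=wsnap('w1.png');print(s['position'],s['tool_rot'],s['gripper_width'],s['joint_positions'])
E
```

```text
port [553.3  -9.7 135. ] [553.3  -7.8 135. ]
done [532.5  23.5 117. ] [535.   24.6 117. ]
handle [446.1   2.4 111. ] [443.1   5.3 111. ]
fresh [418.3 323.   87. ] [419.1 326.8  87. ] [428.6 288.3  87. ] [428.5 293.1  87. ]
thermo [466.7 234.4 128. ] [467.2 236.4 128. ]
time: 1.1
position: [0.3502, 0.2586, 0.2551]
tool_rot: [3.141, -0.0, -1.099]
wrist_force: [0.3, -0.2, 0.5]
gripper_width: 0.03
finger_force: 0.0
time: 2.1
position: [0.4427, 0.006, 0.2547]
tool_rot: [3.14, -0.001, -1.694]
wrist_force: [-0.7, 0.7, -0.6]
gripper_width: 0.0303
finger_force: 0.0
[0.44265393 0.00598283 0.2547026 ] [ 3.14038161e+00 -7.98766119e-04 -1.69386073e+00] 0.03031522389513308 [ 4.73413983e-01 -3.81464038e-01 -2.42367708e-01 -1.96420355e-05
 -1.71134327e+00 -5.96481602e-01]
```

View pics/w1.png

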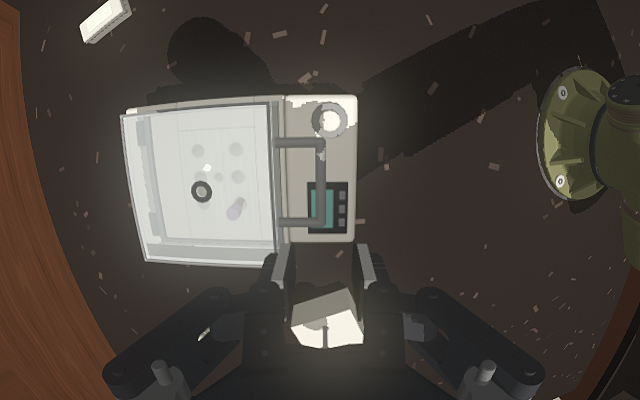

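The wrist view shows the hood shut with its handle from (322,140) to (322,222). The finished tube is at (234,210), the port ring at (201,191) and the start button at (329,121). I'll compare these with predictions.

```bash
python3 - <<'E'
from h import *
s=sensors.observe()
U=frame((.5533,-.0078),np.radians(-6.8))
f=lambda a:np.round(1000*np.asarray(a),1)
for q in[(-111,0,111),(-111,40,111),(-111,-40,111),(0,0,135),(-120,-58,90),(-22,30,117)]:print(q,wpix(U(*q),s).round(1),f(U(*q)))
print('TCP',wpix(s['position'],s))
for u,v,z in[(201,191,.135),(322,181,.111),(329,121,.09)]:print(f(wplane(u,v,z,s)))
p,d=optics.snapshot('wrist')
g=cv2.cvtColor(p,cv2.COLOR_RGB2GRAY)
# ring
r=g[170:212,180:224];m=(r<95).astype(np.uint8)
ct=max(cv2.findContours(m,0,2)[0],key=cv2.contourArea);e=cv2.fitEllipse(ct);print('ring',e)
u,v=e[0][0]+180,e[0][1]+170;print(f(wplane(u,v,.135,s)))
print([int(x) for x in g[150,305:340]],[int(x) for x in g[181,305:340]],[int(x) for x in g[130:150,322]])
E
```

```text
(-111, 0, 111) [321.5 180.9] [443.1   5.3 111. ]
(-111, 40, 111) [321.7 219.6] [447.8  45.1 111. ]
(-111, -40, 111) [321.3 139.4] [438.3 -34.4 111. ]
(0, 0, 135) [202.3 189. ] [553.3  -7.8 135. ]
(-120, -58, 90) [330.5 118.7] [427.3 -51.2  90. ]
(-22, 30, 117) [232.6 212.3] [535.   24.6 117. ]
TCP [321.99100384 256.27197539]
[555.2  -6.  135. ]
[442.7   5.5 111. ]
[429. -49.  90.]
ring ((20.65736961364746, 19.85770606994629), (17.686365127563477, 20.260841369628906), 145.01454162597656)
[555.3  -7.2 135. ]
[168, 169, 168, 169, 168, 168, 168, 169, 171, 153, 111, 98, 104, 106, 106, 104, 102, 98, 108, 129, 139, 164, 168, 167, 166, 167, 167, 167, 167, 166, 167, 167, 166, 166, 166] [171, 145, 70, 52, 54, 54, 54, 52, 52, 52, 85, 97, 102, 104, 105, 106, 105, 103, 99, 94, 66, 53, 49, 48, 46, 48, 47, 46, 46, 46, 45, 45, 43, 44, 45] [178, 176, 176, 176, 174, 155, 107, 95, 103, 108, 109, 107, 107, 107, 107, 107, 107, 106, 106, 104]
```

```bash
python3 -m crank '[{"linear":[0,0,-0.68],"rot":[0,0,0],"gripper":-0.3},{"linear":[0,0,-0.68],"rot":[0,0,0],"gripper":-0.3},{"linear":[0,0,-0.68],"rot":[0,0,0],"gripper":-0.3},{"linear":[0,0,-0.68],"rot":[0,0,0],"gripper":-0.3},{"linear":[0,0,0],"rot":[0,0,0],"gripper":-0.3}]' 25
python3 -m crank '[{"linear":[0,0,0],"rot":[0,0,0],"gripper":-1},{"linear":[0,0,0],"rot":[0,0,0],"gripper":-1},{"linear":[0,0,0],"rot":[0,0,0],"gripper":-1},{"linear":[0,0,0],"rot":[0,0,0],"gripper":-1}]' 25
python3 - <<'E'
import numpy as np
# arc steps in world xy/z (units of 0.06) for theta steps
c,s=np.cos(np.radians(-6.8)),np.sin(np.radians(-6.8))
th=np.linspace(0,1.64,13)
x=-203*np.cos(th)+26*np.sin(th);z=203*np.sin(th)+26*np.cos(th)
for t,dx,dz in zip(th[1:],np.diff(x),np.diff(z)):print(round(t,2),np.round([dx*c/60,dx*s/60,dz/60],2))
E
```

```text
time: 2.82
position: [0.4406, 0.0082, 0.0895]
tool_rot: [3.137, -0.002, -1.688]
wrist_force: [0.4, -0.8, 0.4]
gripper_width: 0.0299
finger_force: 0.0
time: 3.32
position: [0.4459, 0.0083, 0.0954]
tool_rot: [-3.133, 0.002, -1.689]
wrist_force: [10.5, -3.0, -3.8]
gripper_width: 0.0089
finger_force: 27.1
0.14 [ 0.09 -0.01  0.46]
0.27 [ 0.15 -0.02  0.44]
0.41 [ 0.21 -0.02  0.42]
0.55 [ 0.26 -0.03  0.38]
0.68 [ 0.31 -0.04  0.34]
0.82 [ 0.36 -0.04  0.3 ]
0.96 [ 0.39 -0.05  0.25]
1.09 [ 0.42 -0.05  0.19]
1.23 [ 0.44 -0.05  0.13]
1.37 [ 0.46 -0.05  0.07]
1.5 [ 0.46 -0.06  0.  ]
1.64 [ 0.46 -0.05 -0.06]
```

```bash
python3 -m crank '[{"linear":[0.1,-0.01,0.46],"rot":[0,0,0],"gripper":-1},{"linear":[0.16,-0.02,0.44],"rot":[0,0,0],"gripper":-1},{"linear":[0.21,-0.02,0.42],"rot":[0,0,0],"gripper":-1},{"linear":[0.26,-0.03,0.38],"rot":[0,0,0],"gripper":-1},{"linear":[0,0,0],"rot":[0,0,0],"gripper":-1},{"linear":[0,0,0],"rot":[0,0,0],"gripper":-1}]'
```

```text
time: 4.08
position: [0.4882, 0.0032, 0.1958]
tool_rot: [-3.137, 0.001, -1.69]
wrist_force: [8.8, -2.3, -6.7]
gripper_width: 0.0088
finger_force: 26.7
```

```bash
python3 -m crank '[{"linear":[0.31,-0.04,0.34],"rot":[0,0,0],"gripper":-1},{"linear":[0.36,-0.04,0.3],"rot":[0,0,0],"gripper":-1},{"linear":[0.39,-0.05,0.25],"rot":[0,0,0],"gripper":-1},{"linear":[0.42,-0.05,0.19],"rot":[0,0,0],"gripper":-1},{"linear":[0,0,0],"rot":[0,0,0],"gripper":-1},{"linear":[0,0,0],"rot":[0,0,0],"gripper":-1}]'
python3 -m crank '[{"linear":[0.44,-0.05,0.13],"rot":[0,0,0],"gripper":-1},{"linear":[0.46,-0.05,0.07],"rot":[0,0,0],"gripper":-1},{"linear":[0.46,-0.06,0],"rot":[0,0,0],"gripper":-1},{"linear":[0.46,-0.05,-0.06],"rot":[0,0,0],"gripper":-1},{"linear":[0,0,0],"rot":[0,0,0],"gripper":-1},{"linear":[0,0,0],"rot":[0,0,0],"gripper":-1}]'
```

```text
time: 4.82
position: [0.5762, -0.0075, 0.2625]
tool_rot: [-3.137, 0.001, -1.689]
wrist_force: [-1.3, 2.1, 5.8]
gripper_width: 0.0087
finger_force: 26.4
time: 5.58
position: [0.6853, -0.0207, 0.2698]
tool_rot: [-3.137, -0.0, -1.69]
wrist_force: [3.7, -2.0, 5.3]
gripper_width: 0.0087
finger_force: 27.6
```

```bash
python3 -m crank '[{"linear":[0,0,0],"rot":[0,0,0],"gripper":-0.3},{"linear":[0,0,0],"rot":[0,0,0],"gripper":-0.3},{"linear":[0,0,0.6],"rot":[0,0,0],"gripper":-0.3},{"linear":[0,0,0.7],"rot":[0,0,0],"gripper":-0.3},{"linear":[-0.5,0.15,0],"rot":[0,0,0],"gripper":-0.3},{"linear":[-0.7,0.2,0],"rot":[0,0,0],"gripper":-0.3},{"linear":[-0.7,0.2,-0.5],"rot":[0,0,0],"gripper":-0.3},{"linear":[-0.6,0.2,-0.8],"rot":[0,0,0],"gripper":-0.3}]'
python3 -m crank '[{"linear":[0,0,0],"rot":[0,0,0],"gripper":-0.3},{"linear":[0,0,0],"rot":[0,0,0],"gripper":-0.3}]'
python3 - <<'E'
from h import *
p,d,s=wsnap('w2.png');print(s['position'],s['tool_rot'],s['wrist_force'])
for x in(-22,22):
  for y in(-30,0,30):print(x,y,wpix(frame((.555,-.0075),np.radians(-6.8))(x,y,85),s).round(1))
print(wpix(frame((.555,-.0075),np.radians(-6.8))(-22,30,117),s).round(1))
E
```

```text
time: 6.58
position: [0.5331, 0.0251, 0.2678]
tool_rot: [-3.139, 0.002, -1.689]
wrist_force: [-0.5, 0.7, 0.3]
gripper_width: 0.0302
finger_force: 0.0
time: 6.82
position: [0.5347, 0.0246, 0.2689]
tool_rot: [-3.139, 0.0, -1.689]
wrist_force: [0.4, -0.1, 1.2]
gripper_width: 0.0303
finger_force: 0.0
[0.53467568 0.0246214  0.26892763] [-3.13926880e+00  2.68334275e-04 -1.68908714e+00] [ 0.44057352 -0.11561132  1.19801923]
-22 -30 [321.1 117.4]
-22 0 [321.1 145.6]
-22 30 [321.2 172.9]
22 -30 [279.3 118. ]
22 0 [280.  145.9]
22 30 [280.9 173.1]
[320.9 180.7]
```

View pics/w2.png

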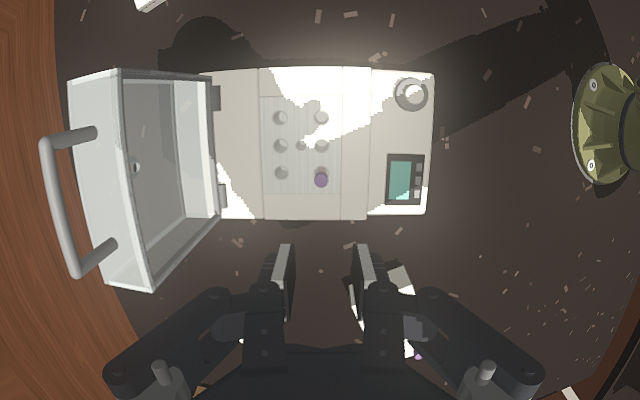

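The hood is fully open. The purple cap is at (321,180), and the empty wells are at about (281,117), (281,145), (281,173), (321,117) and (321,146), matching predictions within about a pixel. Next I refine the cap centre.

```bash
python3 - <<'E'
from h import *
s=sensors.observe();p,d=snap('wrist')
c=p[95:195,255:345];cv2.imwrite('pics/c2.png',cv2.resize(c,None,fx=6,fy=6,interpolation=cv2.INTER_CUBIC)[...,::-1])
hsv=cv2.cvtColor(p,cv2.COLOR_RGB2HSV)
m=((hsv[...,0]>120)&(hsv[...,0]<160)&(hsv[...,1]>35)).astype(np.uint8);m[200:]=0
n,l,st,ce=cv2.connectedComponentsWithStats(m)
for i in range(1,n):
  if st[i,4]>20:
    print(st[i],ce[i],wplane(*ce[i],.113,s))
t,_=None,None
p,d=snap('top');hsv=cv2.cvtColor(p,cv2.COLOR_RGB2HSV)
m=((hsv[...,0]>120)&(hsv[...,0]<160)&(hsv[...,1]>50)).astype(np.uint8)
n,l,st,ce=cv2.connectedComponentsWithStats(m)
for i in range(1,n):
  if st[i,4]>10: print('top',st[i],ce[i],onplane('top',*ce[i],.117 if ce[i][0]>300 else .087))
E
```

```text
[317 175  11  12  55] [321.49090909 181.21818182] [0.53747071 0.02705341 0.113     ]
```

View pics/c2.png

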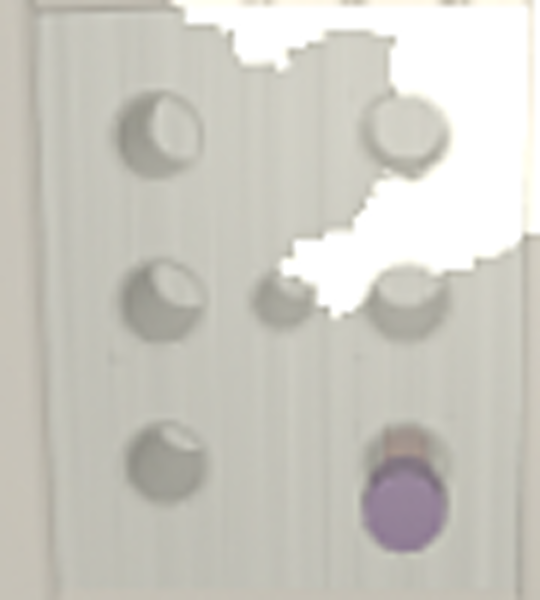

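The crop shows the cap at crop (405,505), five open tube wells and the thermometer hole at (283,298). I go down on the finished tube.

```bash
python3 -m crank '[{"linear":[0,-0.02,-0.75],"rot":[0,0,0],"gripper":-0.3},{"linear":[0,0,-0.75],"rot":[0,0,0],"gripper":-0.3},{"linear":[0,0,-0.75],"rot":[0,0,0],"gripper":-0.3},{"linear":[0,0,-0.7],"rot":[0,0,0],"gripper":-0.3},{"linear":[0,0,0],"rot":[0,0,0],"gripper":-0.3},{"linear":[0,0,0],"rot":[0,0,0],"gripper":-0.3}]' 20
python3 -m crank '[{"linear":[0,0,0],"rot":[0,0,0],"gripper":-1},{"linear":[0,0,0],"rot":[0,0,0],"gripper":-1},{"linear":[0,0,0],"rot":[0,0,0],"gripper":-1},{"linear":[0,0,0],"rot":[0,0,0],"gripper":-1},{"linear":[0,0,0],"rot":[0,0,0],"gripper":-1}]' 20
```

```text
time: 7.72
position: [0.5358, 0.0236, 0.0927]
tool_rot: [-3.139, 0.001, -1.69]
wrist_force: [0.7, 0.3, 0.8]
gripper_width: 0.0299
finger_force: 0.0
time: 8.35
position: [0.5354, 0.0236, 0.0921]
tool_rot: [-3.138, 0.001, -1.689]
wrist_force: [0.8, -0.1, 5.9]
gripper_width: 0.013
finger_force: 19.6
```

```bash
python3 -m crank '[{"linear":[0,0,0.3],"rot":[0,0,0],"gripper":-1},{"linear":[0,0,0.5],"rot":[0,0,0],"gripper":-1},{"linear":[0,0,0.7],"rot":[0,0,0],"gripper":-1},{"linear":[0,0,0.6],"rot":[0,0,0],"gripper":-1}]'
python3 - <<'E'
from h import *
p,d=snap('top')
hsv=cv2.cvtColor(p,cv2.COLOR_RGB2HSV)
k=(hsv[...,0]>15)&(hsv[...,0]<35)&(hsv[...,1]>150)&(hsv[...,2]>50)
P=cloud('top',d);h=P[k];r=h[(h[:,2]>.1)]
print(np.nanmin(r,0),np.nanmax(r,0),cv2.minEnclosingCircle((r[:,:2]*1000).astype(np.float32)))
print(np.percentile(r[:,:2],[1,99],axis=0))
E
```

```text
time: 8.85
position: [0.5339, 0.0234, 0.2182]
tool_rot: [3.141, 0.0, -1.689]
wrist_force: [0.5, -0.4, -0.6]
gripper_width: 0.0129
finger_force: 19.7
[ 0.45291277 -0.37528461  0.10026048] [ 0.58187269 -0.24349312  0.1148977 ] ((516.860595703125, -308.9235534667969), 66.3615493774414)
[[ 0.4530582  -0.37389156]
 [ 0.58155654 -0.24398588]]
```

```bash
python3 -m crank '[{"linear":[-0.04,-0.5,0],"rot":[0,0,0],"gripper":-1},{"linear":[-0.04,-0.85,0],"rot":[0,0,0],"gripper":-1},{"linear":[-0.04,-0.85,0],"rot":[0,0,0],"gripper":-1},{"linear":[-0.04,-0.85,0],"rot":[0,0,0],"gripper":-1},{"linear":[-0.04,-0.85,0],"rot":[0,0,0],"gripper":-1},{"linear":[-0.04,-0.85,0],"rot":[0,0,0],"gripper":-1},{"linear":[-0.04,-0.8,0],"rot":[0,0,0],"gripper":-1},{"linear":[0,0,0],"rot":[0,0,0],"gripper":-1}]'
python3 - <<'E'
from h import *
s=sensors.observe();p,d=snap('top')
hsv=cv2.cvtColor(p,cv2.COLOR_RGB2HSV)
k=(hsv[...,0]>15)&(hsv[...,0]<35)&(hsv[...,1]>150)&(hsv[...,2]>50)
P=cloud('top',d);h=P[k];r=h[(h[:,2]>.1)&(h[:,2]<.12)]
print(s['position'],np.percentile(r[:,:2],[1,99],axis=0),cv2.minEnclosingCircle((r[:,:2]*1000).astype(np.float32)))
E
```

```text
time: 9.9
position: [0.5163, -0.312, 0.2154]
tool_rot: [3.139, 0.0, -1.694]
wrist_force: [0.6, 0.7, -0.4]
gripper_width: 0.0131
finger_force: 19.7
[ 0.51627767 -0.31199578  0.21537122] [[ 0.41939111 -0.39352592]
 [ 0.45184347 -0.30374012]] ((440.28729248046875, -348.31243896484375), 46.97941970825195)
```

The bucket seems to have moved, so I look with the wrist camera before letting go.

```bash
python3 - <<'E'
from h import *
p,d,s=wsnap('w3.png')
p2,d2=snap('scene')
cv2.imwrite('pics/s3.png',cv2.resize(p2[60:260,150:420],None,fx=2,fy=2)[...,::-1])
cv2.imwrite('pics/j3.png',np.vstack([p,cv2.resize(p2[90:215,200:400],(640,400))])[...,::-1][::,:][:800:1])
j=np.hstack([cv2.resize(p[:,100:540],(400,364)),cv2.resize(p2[60:260,180:400],(400,364))]);cv2.imwrite('pics/j3.png',j[...,::-1])
E
```

```text
(no output)
```

View pics/j3.png

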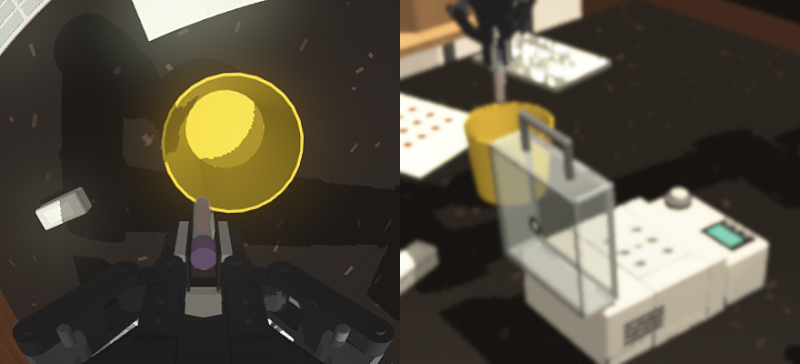

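The bucket now stands nearer the robot and to the right: its rim spans (162–304, 72–213) in the left panel, and the tube is still held. Next I measure the rim.

```bash
cat >> h.py <<'E'
def wbucket():
    p,d,s=wsnap()
    hsv=cv2.cvtColor(p,cv2.COLOR_RGB2HSV)
    k=((hsv[...,0]>15)&(hsv[...,0]<35)&(hsv[...,1]>120)&(hsv[...,2]>60)).astype(np.uint8)
    k[250:]=0
    ct=max(cv2.findContours(k,cv2.RETR_EXTERNAL,2)[0],key=cv2.contourArea)[:,0]
    q=np.array([wplane(u,v,.11,s)[:2] for u,v in ct],np.float32)*1000
    return cv2.minEnclosingCircle(q),s['position']
E
python3 - <<'E'
from h import *
print(wbucket())
E
```

```text
(((489.199951171875, -342.712646484375), 74.08720397949219), array([ 0.51739041, -0.30904414,  0.21618758]))
```

```bash
python3 - <<'E'
from h import *
s=sensors.observe()
for u,v in[(356,157),(278,157),(434,157),(356,79),(356,234)]:print(wplane(u,v,.11,s))
E
```

```text
[ 0.48646531 -0.33726561  0.11      ]
[ 0.55000705 -0.34497678  0.11      ]
[ 0.41929439 -0.3306315   0.11      ]
[ 0.47992422 -0.40044574  0.11      ]
[ 0.49238906 -0.26832632  0.11      ]
```

```bash
python3 -m crank '[{"linear":[-0.52,-0.45,0],"rot":[0,0,0],"gripper":-1},{"linear":[0,0,-0.6],"rot":[0,0,0],"gripper":-1},{"linear":[0,0,-0.7],"rot":[0,0,0],"gripper":-1},{"linear":[0,0,0],"rot":[0,0,0],"gripper":-1},{"linear":[0,0,0],"rot":[0,0,0],"gripper":-0.3},{"linear":[0,0,0],"rot":[0,0,0],"gripper":-0.3},{"linear":[0,0,0],"rot":[0,0,0],"gripper":-0.3}]'
python3 -m crank '[{"linear":[0,0,0.7],"rot":[0,0,0],"gripper":-0.3},{"linear":[0,0,0.8],"rot":[0,0,0],"gripper":-0.3},{"linear":[0.3,0.5,0.6],"rot":[0,0,0],"gripper":-0.3},{"linear":[0,0.9,0],"rot":[0,0,0],"gripper":-0.3},{"linear":[0,0.9,0],"rot":[0,0,0],"gripper":-0.3},{"linear":[0,0.9,0],"rot":[0,0,0],"gripper":-0.3},{"linear":[0,0.9,0],"rot":[0,0,0],"gripper":-0.3},{"linear":[-0.2,0.9,0],"rot":[0,0,0],"gripper":-0.3}]'
python3 -m crank '[{"linear":[-0.25,0.9,0],"rot":[0,0,0],"gripper":-0.3},{"linear":[-0.3,0.9,0],"rot":[0,0,0],"gripper":-0.3},{"linear":[-0.3,0.9,0],"rot":[0,0,0],"gripper":-0.3},{"linear":[-0.3,0.9,-0.2],"rot":[0,0,0],"gripper":-0.3},{"linear":[0,0.9,-0.2],"rot":[0,0,0],"gripper":-0.3},{"linear":[0,0.9,0],"rot":[0,0,0],"gripper":-0.3},{"linear":[0,0,0],"rot":[0,0,0],"gripper":-0.3},{"linear":[0,0,0],"rot":[0,0,0],"gripper":-0.3}]'
python3 - <<'E'
from h import *
p,d,s=wsnap('w4.png');print(s['position'])
t,d=snap('top','top4.png')
t2=cv2.resize(t[150:290,180:540],None,fx=1.78,fy=1.78,interpolation=cv2.INTER_CUBIC)
cv2.imwrite('pics/j4.png',np.vstack([cv2.resize(p,(640,400))[60:400],t2[:,:640] if t2.shape[1]>=640 else cv2.resize(t2,(640,249))])[...,::-1])
E
```

```text
time: 10.98
position: [0.487, -0.3366, 0.1398]
tool_rot: [-3.14, -0.001, -1.689]
wrist_force: [0.5, -0.3, -0.5]
gripper_width: 0.0295
finger_force: 0.0
time: 11.98
position: [0.4922, -0.0348, 0.2646]
tool_rot: [-3.141, 0.0, -1.69]
wrist_force: [0.7, 0.7, 0.7]
gripper_width: 0.0299
finger_force: 0.0
time: 12.98
position: [0.4234, 0.2875, 0.2408]
tool_rot: [-3.141, 0.0, -1.689]
wrist_force: [0.5, -0.3, 0.9]
gripper_width: 0.03
finger_force: 0.0
[0.42337966 0.28749259 0.24075326]
```

View pics/j4.png

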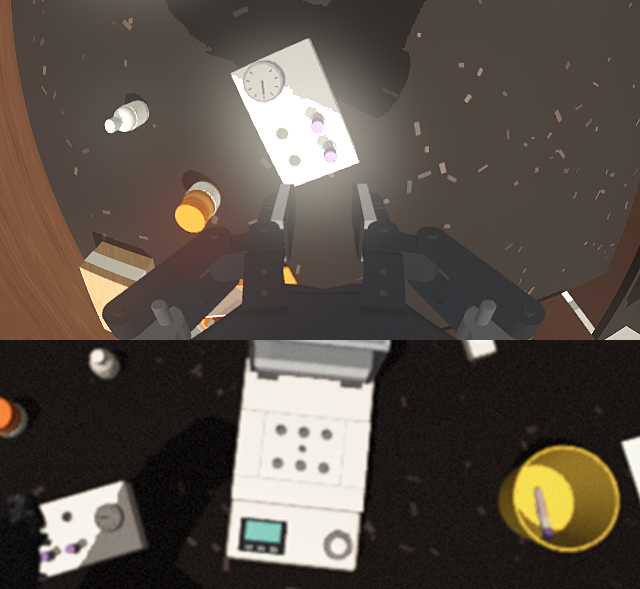

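The finished tube lies in the bucket, seen in the lower panel at (543,510), and the block is empty. In the wrist view the fresh caps are at (317,186) and (330,216); the other two rack holes are empty. Now I locate the caps.

```bash
python3 - <<'E'
from h import *
p,d,s=wsnap()
c=p[165:235,260:350];cv2.imwrite('pics/c4.png',cv2.resize(c,None,fx=7,fy=7,interpolation=cv2.INTER_CUBIC)[...,::-1])
hsv=cv2.cvtColor(p,cv2.COLOR_RGB2HSV)
m=((hsv[...,0]>115)&(hsv[...,0]<165)&(hsv[...,1]>25)).astype(np.uint8);m[240:]=0
n,l,st,ce=cv2.connectedComponentsWithStats(m)
for i in range(1,n):
  if st[i,4]>20: print(st[i],ce[i],wplane(*ce[i],.087,s),wplane(*ce[i],.083,s))
Rk=frame((.4524,.2894),np.radians(15.6))
for q in[(-22,10,87),(-22,45,87),(22,10,55),(22,45,55),(0,-55,128)]:print(q,Rk(*q),wpix(Rk(*q),s))
E
```

```text
[312 182  12  12 104] [317.03846154 187.56730769] [0.43019618 0.29437929 0.087     ] [0.43042513 0.29555057 0.083     ]
[325 213  12  10  94] [330.44680851 217.62765957] [0.42055188 0.32815392 0.087     ] [0.42065074 0.32978081 0.083     ]
(-22, 10, 87) [0.42852123 0.29311539 0.087     ] [318.5439794  186.16795046]
(-22, 45, 87) [0.41910903 0.32682608 0.087     ] [331.69207154 216.28758115]
(22, 10, 55) [0.47090038 0.30494786 0.055     ] [282.73911606 192.64432487]
(22, 45, 55) [0.46148818 0.33865855 0.055     ] [295.49910636 219.45172851]
(0, -55, 128) [0.46719059 0.23642606 0.128     ] [263.69975731 141.03582502]
```

View pics/c4.png

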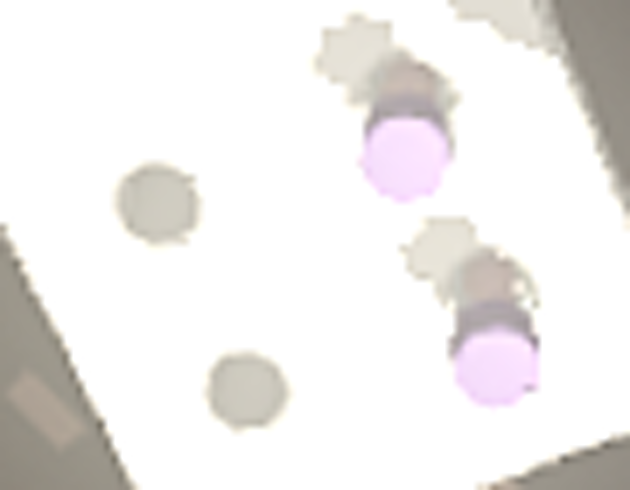

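```bash
python3 -m crank '[{"linear":[0.1,0.11,-0.75],"rot":[0,0,0],"gripper":-0.3},{"linear":[0,0,-0.75],"rot":[0,0,0],"gripper":-0.3},{"linear":[0,0,-0.75],"rot":[0,0,0],"gripper":-0.3},{"linear":[0,0,-0.73],"rot":[0,0,0],"gripper":-0.3},{"linear":[0,0,0],"rot":[0,0,0],"gripper":-0.3},{"linear":[0,0,0],"rot":[0,0,0],"gripper":-0.3}]' 20
python3 -m crank '[{"linear":[0,0,0],"rot":[0,0,0],"gripper":-1},{"linear":[0,0,0],"rot":[0,0,0],"gripper":-1},{"linear":[0,0,0],"rot":[0,0,0],"gripper":-1},{"linear":[0,0,0],"rot":[0,0,0],"gripper":-1},{"linear":[0,0,0],"rot":[0,0,0],"gripper":-1}]' 20
python3 -m crank '[{"linear":[0,0,0.3],"rot":[0,0,0],"gripper":-1},{"linear":[0,0,0.5],"rot":[0,0,0],"gripper":-1},{"linear":[0,0,0.7],"rot":[0,0,0],"gripper":-1},{"linear":[0,0,0.8],"rot":[0,0,0],"gripper":-1},{"linear":[0,0,0.4],"rot":[0,0,0],"gripper":-1},{"linear":[0,0,0],"rot":[0,0,0],"gripper":-1}]' 20
```

```text
time: 13.88
position: [0.4302, 0.2942, 0.0637]
tool_rot: [-3.14, 0.002, -1.69]
wrist_force: [0.6, -0.9, 0.3]
gripper_width: 0.0299
finger_force: 0.0
time: 14.5
position: [0.4301, 0.2948, 0.0634]
tool_rot: [-3.14, 0.002, -1.689]
wrist_force: [-0.6, -0.3, 5.9]
gripper_width: 0.0128
finger_force: 19.7
time: 15.25
position: [0.4299, 0.2945, 0.2268]
tool_rot: [-3.139, 0.004, -1.69]
wrist_force: [-0.7, 0.2, -0.5]
gripper_width: 0.013
finger_force: 19.6
```

```bash
python3 -m crank '[{"linear":[0.35,-0.9,0],"rot":[0,0,0],"gripper":-1},{"linear":[0.35,-0.9,0],"rot":[0,0,0],"gripper":-1},{"linear":[0.35,-0.9,0],"rot":[0,0,0],"gripper":-1},{"linear":[0.35,-0.9,0],"rot":[0,0,0],"gripper":-1},{"linear":[0.36,-0.91,0],"rot":[0,0,0],"gripper":-1},{"linear":[0,0,-0.6],"rot":[0,0,0],"gripper":-1},{"linear":[0,0,-0.6],"rot":[0,0,0],"gripper":-1},{"linear":[0,0,0],"rot":[0,0,0],"gripper":-1}]'
python3 - <<'E'
from h import *
p,d,s=wsnap();print(s['position'],s['tool_rot'])
c=p[90:290,240:400];cv2.imwrite('pics/c5.png',cv2.resize(c,None,fx=3,fy=3,interpolation=cv2.INTER_CUBIC)[...,::-1])
U=frame((.5535,-.0088),np.radians(-6.8))
for q in[(-22,30,85),(-22,0,85),(22,30,85)]:print(U(*q),3*(wpix(U(*q),s)+.5-[240,90]))
print(3*(wpix(s['position']-[0,0,.0534],s)+.5-[240,90]))
E
```

```text
time: 16.25
position: [0.5328, 0.0229, 0.1479]
tool_rot: [3.135, -0.003, -1.69]
wrist_force: [-0.8, 0.0, 0.3]
gripper_width: 0.0126
finger_force: 19.7
[0.53281683 0.02287403 0.14787906] [ 3.13464245e+00 -2.53920731e-03 -1.69000382e+00]
[0.53520688 0.02359385 0.085     ] [237.02221401 375.02324631]
[ 0.53165476 -0.00619511  0.085     ] [236.19230023 252.07828516]
[0.57889736 0.01838408 0.085     ] [ 54.55035663 375.00043571]
[246.7341782  386.06380133]
```

View pics/c5.png

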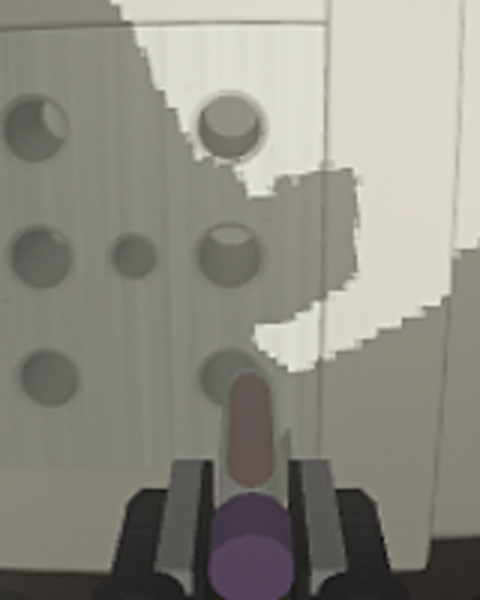

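The held tube hangs straight between the fingers, its tip by the target well at crop (235,378). I let the arm settle and measure again.

```bash
python3 -m crank '[{"linear":[0,0,0],"rot":[0,0,0],"gripper":-1},{"linear":[0,0,0],"rot":[0,0,0],"gripper":-1},{"linear":[0,0,0],"rot":[0,0,0],"gripper":-1}]'
python3 - <<'E'
from h import *
U=frame((.5535,-.0088),np.radians(-6.8))
p,d,s=wsnap();print(s['position'],s['tool_rot'])
g=cv2.cvtColor(p,cv2.COLOR_RGB2GRAY)
for q in[(-22,0,85),(22,0,85),(22,30,85),(22,-30,85),(-22,-30,85),(0,0,85)]:
    c=wpix(U(*q),s);x0,y0=int(c[0])-14,int(c[1])-14
    w=cv2.resize(g[y0:y0+29,x0:x0+29],None,fx=4,fy=4,interpolation=cv2.INTER_CUBIC)
    h=cv2.HoughCircles(cv2.GaussianBlur(w,(0,0),2),cv2.HOUGH_GRADIENT,1,200,param1=60,param2=8,minRadius=15 if q[:2]==(0,0) else 24,maxRadius=26 if q[:2]==(0,0) else 38)
    if h is None: print(q,None);continue
    a=h[0,0];m=np.array([x0,y0])+(a[:2]+.5)/4-.5
    print(q,c.round(1),m.round(1),a[2]/4,((wplane(*m,.085,s)-U(*q))*1000).round(1))
E
```

```text
time: 16.68
position: [0.5353, 0.0237, 0.1524]
tool_rot: [-3.14, 0.001, -1.689]
wrist_force: [0.4, -0.7, -0.3]
gripper_width: 0.0129
finger_force: 19.7
[0.53525823 0.0237457  0.15243554] [-3.14035431e+00  6.43902772e-04 -1.68925819e+00]
(-22, 0, 85) None
(22, 0, 85) None
(22, 30, 85) None
(22, -30, 85) [258.2 128.1] [266.  124.8] 6.8 [-5.8 -1.5  0. ]
(-22, -30, 85) [322.4 127.1] [323.5 131.5] 9.075 [-0.4  3.1  0. ]
(0, 0, 85) None
```

```bash
python3 -m crank '[{"linear":[0,0,-0.2],"rot":[0,0,0],"gripper":-1},{"linear":[0,0,-0.2],"rot":[0,0,0],"gripper":-1},{"linear":[0,0,0],"rot":[0,0,0],"gripper":-1},{"linear":[0,0,0],"rot":[0,0,0],"gripper":-1}]'
```

```text
time: 17.23
position: [0.5349, 0.0235, 0.1272]
tool_rot: [3.141, -0.0, -1.69]
wrist_force: [2.2, -0.7, -1.2]
gripper_width: 0.0132
finger_force: 19.7
```

```bash
python3 -m crank '[{"linear":[0.015,0,-0.2],"rot":[0,0,0],"gripper":-1},{"linear":[0,0,-0.15],"rot":[0,0,0],"gripper":-1},{"linear":[0,0,-0.1],"rot":[0,0,0],"gripper":-1},{"linear":[0,0,-0.08],"rot":[0,0,0],"gripper":-1},{"linear":[0,0,0],"rot":[0,0,0],"gripper":-1},{"linear":[0,0,0],"rot":[0,0,0],"gripper":-1}]'
```

```text
time: 17.98
position: [0.5357, 0.0236, 0.0954]
tool_rot: [3.141, 0.0, -1.69]
wrist_force: [2.2, 1.0, -0.9]
gripper_width: 0.0128
finger_force: 19.6
```

```bash
python3 -m crank '[{"linear":[0,0,0],"rot":[0,0,0],"gripper":-0.3},{"linear":[0,0,0],"rot":[0,0,0],"gripper":-0.3},{"linear":[0,0,0],"rot":[0,0,0],"gripper":-0.3},{"linear":[0,0,0.7],"rot":[0,0,0],"gripper":-0.3},{"linear":[0,0,0.9],"rot":[0,0,0],"gripper":-0.3},{"linear":[0,0,0.85],"rot":[0,0,0],"gripper":-0.3},{"linear":[-0.32,0.84,0],"rot":[0,0,0],"gripper":-0.3},{"linear":[-0.32,0.84,0],"rot":[0,0,0],"gripper":-0.3}]'
python3 -m crank '[{"linear":[-0.32,0.84,0],"rot":[0,0,0],"gripper":-0.3},{"linear":[-0.32,0.84,0],"rot":[0,0,0],"gripper":-0.3},{"linear":[-0.32,0.85,0],"rot":[0,0,0],"gripper":-0.3},{"linear":[-0.32,0.85,0],"rot":[0,0,0],"gripper":-0.3},{"linear":[0,0,-0.8],"rot":[0,0,0],"gripper":-0.3},{"linear":[0,0,-0.7],"rot":[0,0,0],"gripper":-0.3},{"linear":[0,0,0],"rot":[0,0,0],"gripper":-0.3},{"linear":[0,0,0],"rot":[0,0,0],"gripper":-0.3}]'
```

```text
time: 18.98
position: [0.497, 0.1251, 0.2433]
tool_rot: [-3.141, 0.001, -1.691]
wrist_force: [0.2, 1.0, -0.9]
gripper_width: 0.0301
finger_force: 0.0
time: 19.98
position: [0.4215, 0.3273, 0.155]
tool_rot: [-3.139, 0.002, -1.69]
wrist_force: [0.2, 0.1, 0.4]
gripper_width: 0.0298
finger_force: 0.0
```

```bash
python3 -m crank '[{"linear":[0,0,-0.6],"rot":[0,0,0],"gripper":-0.3},{"linear":[0,0,-0.6],"rot":[0,0,0],"gripper":-0.3},{"linear":[0,0,-0.32],"rot":[0,0,0],"gripper":-0.3},{"linear":[0,0,0],"rot":[0,0,0],"gripper":-0.3},{"linear":[0,0,0],"rot":[0,0,0],"gripper":-1},{"linear":[0,0,0],"rot":[0,0,0],"gripper":-1},{"linear":[0,0,0],"rot":[0,0,0],"gripper":-1},{"linear":[0,0,0],"rot":[0,0,0],"gripper":-1}]' 20
python3 -m crank '[{"linear":[0,0,0.3],"rot":[0,0,0],"gripper":-1},{"linear":[0,0,0.5],"rot":[0,0,0],"gripper":-1},{"linear":[0,0,0.7],"rot":[0,0,0],"gripper":-1},{"linear":[0,0,0.8],"rot":[0,0,0],"gripper":-1},{"linear":[0,0,0.4],"rot":[0,0,0],"gripper":-1},{"linear":[0,0,0],"rot":[0,0,0],"gripper":-1}]' 20
```

```text
time: 20.98
position: [0.4215, 0.3278, 0.0633]
tool_rot: [-3.139, 0.002, -1.689]
wrist_force: [-0.7, -0.5, 5.8]
gripper_width: 0.0127
finger_force: 19.8
time: 21.72
position: [0.4211, 0.3276, 0.2267]
tool_rot: [-3.14, 0.004, -1.69]
wrist_force: [-0.7, 0.6, -0.9]
gripper_width: 0.0126
finger_force: 19.7
```

```bash
python3 -m crank '[{"linear":[0.26,-0.8,0],"rot":[0,0,0],"gripper":-1},{"linear":[0.26,-0.9,0],"rot":[0,0,0],"gripper":-1},{"linear":[0.26,-0.9,0],"rot":[0,0,0],"gripper":-1},{"linear":[0.26,-0.9,0],"rot":[0,0,0],"gripper":-1},{"linear":[0.25,-0.9,0],"rot":[0,0,0],"gripper":-1},{"linear":[0.25,-0.9,0],"rot":[0,0,0],"gripper":-1},{"linear":[0.25,-0.76,0],"rot":[0,0,0],"gripper":-1},{"linear":[0,0,-0.6],"rot":[0,0,0],"gripper":-1}]'
python3 -m crank '[{"linear":[0,0,-0.6],"rot":[0,0,0],"gripper":-1},{"linear":[0,0,0],"rot":[0,0,0],"gripper":-1},{"linear":[0,0,0],"rot":[0,0,0],"gripper":-1},{"linear":[0,0,0],"rot":[0,0,0],"gripper":-1},{"linear":[0,0,0],"rot":[0,0,0],"gripper":-1}]'
python3 - <<'E'
from h import *
p,d,s=wsnap('w6.png');print(s['position'],s['tool_rot'])
c=p[60:260,240:400];cv2.imwrite('pics/c6.png',cv2.resize(c,None,fx=3,fy=3,interpolation=cv2.INTER_CUBIC)[...,::-1])
U=frame((.5535,-.0088),np.radians(-6.8))
for q in[(-22,-30,85),(0,0,85),(22,-30,85)]:print(U(*q),3*(wpix(U(*q),s)+.5-[240,60]))
E
```

```text
time: 22.72
position: [0.5291, -0.0394, 0.1888]
tool_rot: [-3.139, 0.0, -1.694]
wrist_force: [1.1, 0.9, -1.1]
gripper_width: 0.0129
finger_force: 19.7
time: 23.35
position: [0.5285, -0.0363, 0.1527]
tool_rot: [-3.14, 0.001, -1.689]
wrist_force: [-0.6, -0.1, -0.0]
gripper_width: 0.0131
finger_force: 19.7
[ 0.52847793 -0.03627189  0.15268255] [-3.13999256e+00  5.76881054e-04 -1.68922562e+00]
[ 0.52810264 -0.03598408  0.085     ] [250.66845095 454.03972921]
[ 0.5535 -0.0088  0.085 ] [164.55064292 563.6159712 ]
[ 0.57179312 -0.04119385  0.085     ] [ 71.24214408 453.57334564]
```

View pics/c6.png

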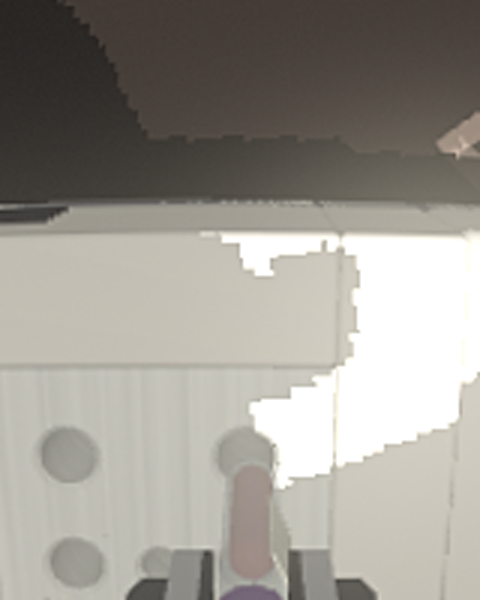

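The target well is at crop (246,455), about 1 mm farther in x than I assumed. I correct half of that and insert.

```bash
python3 -m crank '[{"linear":[0.012,0.003,-0.2],"rot":[0,0,0],"gripper":-1},{"linear":[0,0,-0.2],"rot":[0,0,0],"gripper":-1},{"linear":[0,0,0],"rot":[0,0,0],"gripper":-1},{"linear":[0,0,0],"rot":[0,0,0],"gripper":-1}]'
```

```text
time: 23.9
position: [0.5287, -0.0364, 0.1273]
tool_rot: [3.141, -0.0, -1.69]
wrist_force: [1.0, 0.5, -0.3]
gripper_width: 0.013
finger_force: 19.7
```

```bash
python3 -m crank '[{"linear":[0.007,0,-0.2],"rot":[0,0,0],"gripper":-1},{"linear":[0,0,-0.15],"rot":[0,0,0],"gripper":-1},{"linear":[0,0,-0.1],"rot":[0,0,0],"gripper":-1},{"linear":[0,0,-0.08],"rot":[0,0,0],"gripper":-1},{"linear":[0,0,0],"rot":[0,0,0],"gripper":-1},{"linear":[0,0,0],"rot":[0,0,0],"gripper":-1}]'
python3 -m crank '[{"linear":[0,0,0],"rot":[0,0,0],"gripper":-0.3},{"linear":[0,0,0],"rot":[0,0,0],"gripper":-0.3},{"linear":[0,0,0],"rot":[0,0,0],"gripper":-0.3},{"linear":[0,0,0.7],"rot":[0,0,0],"gripper":-0.3},{"linear":[0,0,0.9],"rot":[0,0,0],"gripper":-0.3},{"linear":[0,0.3,0.85],"rot":[0,0,0],"gripper":-0.3},{"linear":[0,0.5,0],"rot":[0,0,0],"gripper":-0.3},{"linear":[0,0,0],"rot":[0,0,0],"gripper":-0.3}]'
python3 -m crank '[{"linear":[0,0,0],"rot":[0,0,0],"gripper":-0.3},{"linear":[0,0,0],"rot":[0,0,0],"gripper":-0.3},{"linear":[0,0,0],"rot":[0,0,0],"gripper":-0.3}]'
python3 - <<'E'
from h import *
p,d,s=wsnap('w7.png');print(s['position'],s['tool_rot'])
c=p[50:290,150:450];cv2.imwrite('pics/c7.png',cv2.resize(c,None,fx=2.5,fy=2.5,interpolation=cv2.INTER_CUBIC)[...,::-1])
U=frame((.5545,-.0088),np.radians(-6.8))
for q in[(-22,-30,117),(-22,30,117),(0,0,85),(22,0,85)]:print(U(*q),2.5*(wpix(U(*q),s)+.5-[150,50]))
E
```

```text
time: 24.65
position: [0.5291, -0.0363, 0.0956]
tool_rot: [3.141, -0.0, -1.69]
wrist_force: [1.0, 0.4, -1.2]
gripper_width: 0.013
finger_force: 19.6
time: 25.65
position: [0.5292, 0.0131, 0.2429]
tool_rot: [-3.141, 0.001, -1.688]
wrist_force: [-1.0, 0.1, -0.6]
gripper_width: 0.0294
finger_force: 0.0
time: 26.02
position: [0.5291, 0.0111, 0.2424]
tool_rot: [3.141, -0.0, -1.69]
wrist_force: [0.5, -1.5, 0.7]
gripper_width: 0.03
finger_force: 0.0
[0.5290797  0.01108291 0.24241317] [ 3.14108070e+00 -3.94916233e-04 -1.69034064e+00]
[ 0.52910264 -0.03598408  0.117     ] [415.89068319 217.1200372 ]
[0.53620688 0.02359385 0.117     ] [417.21028028 380.82567683]
[ 0.5545 -0.0088  0.085 ] [362.79052561 282.84687616]
[ 0.57634524 -0.01140489  0.085     ] [308.03545009 283.48390342]
```

View pics/c7.png

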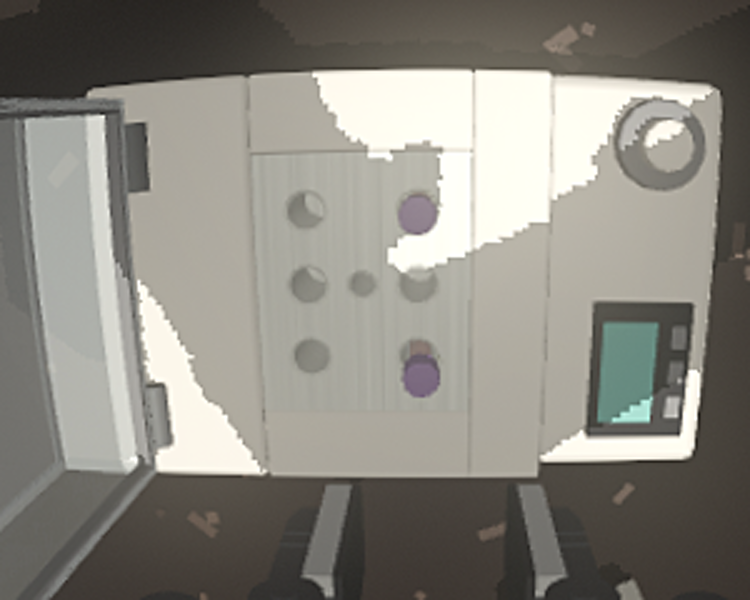

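Both fresh tubes stand deep in their wells, with caps at crop (418,215) and (421,376), and the thermometer hole is where predicted. Now I shut the hood.

```bash
python3 -m crank '[{"linear":[0,0,0.9],"rot":[0,0,0],"gripper":-0.3},{"linear":[0,0,0.86],"rot":[0,0,0],"gripper":-0.3},{"linear":[0.87,-0.17,0],"rot":[0,0,0],"gripper":-0.3},{"linear":[0.87,-0.18,0],"rot":[0,0,0],"gripper":-0.3},{"linear":[0.86,-0.18,0],"rot":[0,0,0],"gripper":-0.3},{"linear":[0,0,0],"rot":[0,0,0],"gripper":-0.3},{"linear":[0,0,0],"rot":[0,0,0],"gripper":-0.3},{"linear":[0,0,0],"rot":[0,0,0],"gripper":-0.3}]' 25
```

```text
time: 27.08
position: [0.6844, -0.0204, 0.3508]
tool_rot: [-3.138, 0.001, -1.69]
wrist_force: [-0.1, 0.0, -0.4]
gripper_width: 0.03
finger_force: 0.0
```

```bash
python3 -m crank '[{"linear":[0.01,0,-0.5],"rot":[0,0,0],"gripper":-0.3},{"linear":[0,0,-0.5],"rot":[0,0,0],"gripper":-0.3},{"linear":[0,0,-0.33],"rot":[0,0,0],"gripper":-0.3},{"linear":[0,0,0],"rot":[0,0,0],"gripper":-0.3},{"linear":[0,0,0],"rot":[0,0,0],"gripper":-1},{"linear":[0,0,0],"rot":[0,0,0],"gripper":-1},{"linear":[0,0,0],"rot":[0,0,0],"gripper":-1},{"linear":[0,0,0],"rot":[0,0,0],"gripper":-1}]' 25
```

```text
time: 28.08
position: [0.6863, -0.0203, 0.2712]
tool_rot: [-3.137, 0.0, -1.69]
wrist_force: [-0.2, 0.1, 6.0]
gripper_width: 0.0089
finger_force: 24.7
```

```bash
python3 -m crank '[{"linear":[-0.46,0.05,0.06],"rot":[0,0,0],"gripper":-1},{"linear":[-0.46,0.06,0],"rot":[0,0,0],"gripper":-1},{"linear":[-0.46,0.05,-0.07],"rot":[0,0,0],"gripper":-1},{"linear":[-0.44,0.05,-0.13],"rot":[0,0,0],"gripper":-1},{"linear":[0,0,0],"rot":[0,0,0],"gripper":-1},{"linear":[0,0,0],"rot":[0,0,0],"gripper":-1}]'
python3 -m crank '[{"linear":[-0.42,0.05,-0.19],"rot":[0,0,0],"gripper":-1},{"linear":[-0.39,0.05,-0.25],"rot":[0,0,0],"gripper":-1},{"linear":[-0.36,0.04,-0.3],"rot":[0,0,0],"gripper":-1},{"linear":[-0.31,0.04,-0.34],"rot":[0,0,0],"gripper":-1},{"linear":[0,0,0],"rot":[0,0,0],"gripper":-1},{"linear":[0,0,0],"rot":[0,0,0],"gripper":-1}]'
```

```text
time: 28.82
position: [0.5769, -0.0075, 0.2618]
tool_rot: [-3.14, 0.0, -1.689]
wrist_force: [-3.6, 2.7, 7.5]
gripper_width: 0.0091
finger_force: 25.8
time: 29.58
position: [0.4877, 0.0033, 0.1953]
tool_rot: [3.14, -0.001, -1.69]
wrist_force: [-6.1, 1.7, 1.4]
gripper_width: 0.0091
finger_force: 26.0
```

```bash
python3 -m crank '[{"linear":[-0.26,0.03,-0.38],"rot":[0,0,0],"gripper":-1},{"linear":[-0.21,0.02,-0.42],"rot":[0,0,0],"gripper":-1},{"linear":[-0.15,0.02,-0.42],"rot":[0,0,0],"gripper":-1},{"linear":[-0.07,0.01,-0.4],"rot":[0,0,0],"gripper":-1},{"linear":[0,0,0],"rot":[0,0,0],"gripper":-1},{"linear":[0,0,0],"rot":[0,0,0],"gripper":-1}]'
python3 -m crank '[{"linear":[0,0,-0.06],"rot":[0,0,0],"gripper":-1},{"linear":[0,0,-0.06],"rot":[0,0,0],"gripper":-1},{"linear":[0,0,0],"rot":[0,0,0],"gripper":-1},{"linear":[0,0,0],"rot":[0,0,0],"gripper":-1}]'
```

```text
time: 30.32
position: [0.4465, 0.0082, 0.0984]
tool_rot: [3.14, -0.0, -1.69]
wrist_force: [-3.6, 1.8, -1.3]
gripper_width: 0.0087
finger_force: 26.5
time: 30.82
position: [0.4458, 0.0082, 0.0928]
tool_rot: [3.14, -0.0, -1.689]
wrist_force: [-13.0, 4.0, 8.1]
gripper_width: 0.0085
finger_force: 27.6
```

```bash
python3 -m crank '[{"linear":[0.05,0,-0.06],"rot":[0,0,0],"gripper":-1},{"linear":[0,0,0],"rot":[0,0,0],"gripper":-1},{"linear":[0,0,0],"rot":[0,0,0],"gripper":-1}]'
python3 -m crank '[{"linear":[0,0,0.06],"rot":[0,0,0],"gripper":-1},{"linear":[0,0,0],"rot":[0,0,0],"gripper":-0.3},{"linear":[0,0,0],"rot":[0,0,0],"gripper":-0.3},{"linear":[0,0,0],"rot":[0,0,0],"gripper":-0.3},{"linear":[0,0,0.8],"rot":[0,0,0],"gripper":-0.3},{"linear":[0,0,0.9],"rot":[0,0,0],"gripper":-0.3},{"linear":[0,0,0.9],"rot":[0,0,0],"gripper":-0.3},{"linear":[0,0,0],"rot":[0,0,0],"gripper":-0.3}]'
python3 - <<'E'
from h import *
p,d,s=wsnap('w8.png');print(s['position'])
for n in('top','scene'):
    t,dd=snap(n,n+'8.png')
    if n=='top':
        P=cloud('top',dd)
        # hood roof plane
        U=frame((.5545,-.0088),np.radians(-6.8))
        q=P[160:245,310:392].reshape(-1,3);q=q[np.isfinite(q[:,0])&(q[:,2]>.11)&(q[:,2]<.17)]
        A=np.c_[q[:,:2]-[.56,0],np.ones(len(q))];print(np.linalg.lstsq(A,q[:,2],rcond=None)[0],len(q))
E
```

```text
time: 31.2
position: [0.446, 0.0081, 0.0922]
tool_rot: [3.134, -0.001, -1.689]
wrist_force: [-42.0, 10.2, 35.2]
gripper_width: 0.0092
finger_force: 31.5
time: 32.2
position: [0.4511, 0.008, 0.2518]
tool_rot: [-3.134, 0.003, -1.69]
wrist_force: [-0.2, 1.8, -1.6]
gripper_width: 0.0298
finger_force: 0.0
[0.4510942  0.00799132 0.25176457]
[-0.00045552 -0.00030614  0.13453732] 3348
```

View pics/w8.png

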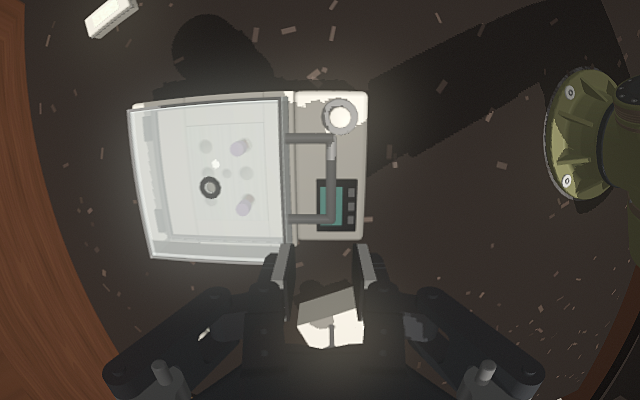

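The hood is shut: its roof is level at 134.5 mm, with both caps under it at (238,148) and (245,205). The port ring is at (210,187). Next is the thermometer.

```bash
python3 -m crank '[{"linear":[0.07,0.95,0],"rot":[0,0,0],"gripper":0.4},{"linear":[0.07,0.95,0],"rot":[0,0,0],"gripper":0.4},{"linear":[0.07,0.95,0],"rot":[0,0,0],"gripper":0.4},{"linear":[0.07,0.95,0],"rot":[0,0,0],"gripper":0.4},{"linear":[0,0,0],"rot":[0,0,0],"gripper":0.4},{"linear":[0,0,0],"rot":[0,0,0],"gripper":0.4},{"linear":[0,0,0],"rot":[0,0,0],"gripper":0.4}]'
python3 - <<'E'
from h import *
p,d,s=wsnap();print(s['position'])
Rk=frame((.4533,.2903),np.radians(15.6))
X=Rk(0,-55,128);c=wpix(X,s);print(X,c)
x0,y0=int(c[0])-40,int(c[1])-40
cv2.imwrite('pics/c9.png',cv2.resize(p[y0:y0+80,x0:x0+80],None,fx=6,fy=6,interpolation=cv2.INTER_CUBIC)[...,::-1]);print(x0,y0)
E
```

```text
time: 33.22
position: [0.4662, 0.2351, 0.2467]
tool_rot: [3.141, -0.0, -1.691]
wrist_force: [-0.0, -0.7, 0.9]
gripper_width: 0.06
finger_force: 0.0
[0.46622164 0.23506622 0.24669755]
[0.46809059 0.23732606 0.128     ] [320.70448358 192.76974601]
280 152
```

View pics/c9.png

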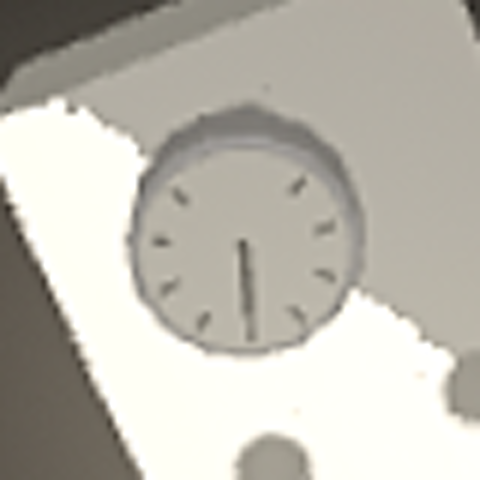

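The dial is centred at crop (246,246), which is (320.5,192.5) and matches the prediction. I grasp its head.

```bash
python3 -m crank '[{"linear":[0.03,0.037,-0.7],"rot":[0,0,0],"gripper":0.4},{"linear":[0,0,-0.7],"rot":[0,0,0],"gripper":0.4},{"linear":[0,0,-0.7],"rot":[0,0,0],"gripper":0.4},{"linear":[0,0,-0.35],"rot":[0,0,0],"gripper":0.4},{"linear":[0,0,0],"rot":[0,0,0],"gripper":0.4},{"linear":[0,0,0],"rot":[0,0,0],"gripper":0.4}]' 30
python3 -m crank '[{"linear":[0,0,0],"rot":[0,0,0],"gripper":-1},{"linear":[0,0,0],"rot":[0,0,0],"gripper":-1},{"linear":[0,0,0],"rot":[0,0,0],"gripper":-1},{"linear":[0,0,0],"rot":[0,0,0],"gripper":-1},{"linear":[0,0,0],"rot":[0,0,0],"gripper":-1}]' 30
```

```text
time: 34.02
position: [0.4687, 0.2383, 0.1016]
tool_rot: [-3.14, 0.001, -1.69]
wrist_force: [0.2, -0.2, 0.8]
gripper_width: 0.0601
finger_force: 0.0
time: 34.65
position: [0.4686, 0.2386, 0.101]
tool_rot: [-3.14, 0.001, -1.689]
wrist_force: [-0.8, 0.2, 6.2]
gripper_width: 0.0348
finger_force: 30.0
```

```bash
python3 -m crank '[{"linear":[0,0,0.3],"rot":[0,0,0],"gripper":-1},{"linear":[0,0,0.5],"rot":[0,0,0],"gripper":-1},{"linear":[0,0,0.7],"rot":[0,0,0],"gripper":-1},{"linear":[0,0,0.7],"rot":[0,0,0],"gripper":-1},{"linear":[0,0,0.6],"rot":[0,0,0],"gripper":-1},{"linear":[0,0,0],"rot":[0,0,0],"gripper":-1}]'
python3 -m crank '[{"linear":[0.28,-0.7,0],"rot":[0,0,0],"gripper":-1},{"linear":[0.29,-0.85,0],"rot":[0,0,0],"gripper":-1},{"linear":[0.29,-0.85,0],"rot":[0,0,0],"gripper":-1},{"linear":[0.29,-0.85,0],"rot":[0,0,0],"gripper":-1},{"linear":[0.29,-0.85,-0.1],"rot":[0,0,0],"gripper":-1},{"linear":[0,0,-0.1],"rot":[0,0,0],"gripper":-1},{"linear":[0,0,0],"rot":[0,0,0],"gripper":-1},{"linear":[0,0,0],"rot":[0,0,0],"gripper":-1}]'
python3 -m crank '[{"linear":[0,0,0],"rot":[0,0,0],"gripper":-1},{"linear":[0,0,0],"rot":[0,0,0],"gripper":-1}]'
python3 - <<'E'
from h import *
p,d,s=wsnap('w10.png');print(s['position'],s['tool_rot'])
U=frame((.5545,-.0088),np.radians(-6.8))
c=wpix(U(0,0,135),s);t=wpix(s['position']-[0,0,.091],s);print(c,t)
x0,y0=int(c[0])-50,int(c[1])-40
cv2.imwrite('pics/c10.png',cv2.resize(p[y0:y0+100,x0:x0+100],None,fx=6,fy=6,interpolation=cv2.INTER_CUBIC)[...,::-1]);print(x0,y0)
E
```

```text
time: 35.4
position: [0.4686, 0.2386, 0.2719]
tool_rot: [-3.138, 0.004, -1.69]
wrist_force: [-0.2, -0.6, -0.3]
gripper_width: 0.0351
finger_force: 30.6
time: 36.4
position: [0.5541, -0.0068, 0.256]
tool_rot: [3.141, 0.0, -1.688]
wrist_force: [-0.6, 0.3, -0.1]
gripper_width: 0.0343
finger_force: 30.6
time: 36.65
position: [0.5543, -0.007, 0.2562]
tool_rot: [-3.141, 0.0, -1.688]
wrist_force: [0.2, -0.5, -1.4]
gripper_width: 0.0349
finger_force: 30.6
[ 0.55433545 -0.0070192   0.25617925] [-3.14122126e+00  2.20174655e-04 -1.68836014e+00]
[322.14257365 187.32345637] [322.47081865 200.17976147]
272 147
```

View pics/c10.png

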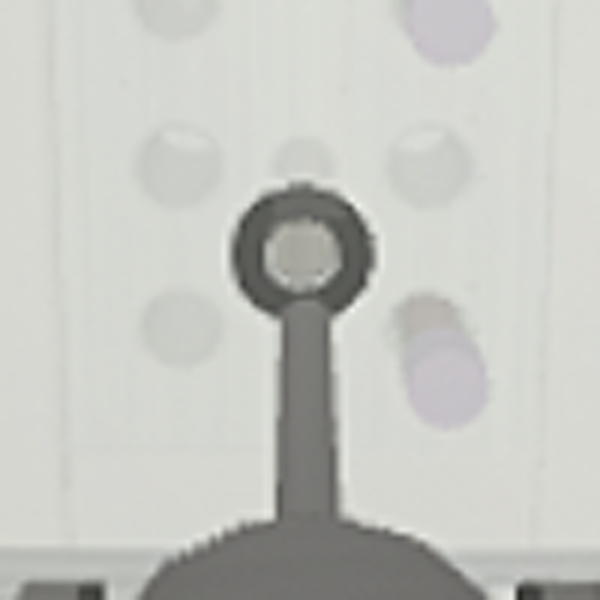

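Port ring at crop (304,253) and stem tip centre at about (306,324), so they are lined up in x. I work out the offset.

```bash
python3 - <<'E'
from h import *
s=sensors.observe();g=lambda x,y:(272+(x+.5)/6-.5,147+(y+.5)/6-.5)
a=wplane(*g(304,253),.135,s);b=wplane(*g(306,324),.1687,s)
print(a,b,(a-b)[:2]*1000)
E
```

```text
[ 0.55452746 -0.00763047  0.135     ] [ 0.55410309 -0.00802858  0.1687    ] [0.42437727 0.39811051]
```

```bash
python3 -m crank '[{"linear":[0.007,0.007,-0.25],"rot":[0,0,0],"gripper":-1},{"linear":[0,0,-0.15],"rot":[0,0,0],"gripper":-1},{"linear":[0,0,-0.1],"rot":[0,0,0],"gripper":-1},{"linear":[0,0,-0.1],"rot":[0,0,0],"gripper":-1},{"linear":[0,0,0],"rot":[0,0,0],"gripper":-1},{"linear":[0,0,0],"rot":[0,0,0],"gripper":-1}]'
```

```text
time: 37.45
position: [0.5549, -0.0074, 0.2202]
tool_rot: [-3.141, 0.0, -1.69]
wrist_force: [-0.2, 0.1, -0.4]
gripper_width: 0.0347
finger_force: 30.6
```

```bash
python3 -m crank '[{"linear":[0,0,-0.25],"rot":[0,0,0],"gripper":-1},{"linear":[0,0,-0.25],"rot":[0,0,0],"gripper":-1},{"linear":[0,0,-0.2],"rot":[0,0,0],"gripper":-1},{"linear":[0,0,-0.15],"rot":[0,0,0],"gripper":-1},{"linear":[0,0,0],"rot":[0,0,0],"gripper":-1},{"linear":[0,0,0],"rot":[0,0,0],"gripper":-1}]'
```

```text
time: 38.2
position: [0.555, -0.0073, 0.1694]
tool_rot: [-3.141, -0.0, -1.689]
wrist_force: [-0.1, 1.4, -0.5]
gripper_width: 0.035
finger_force: 30.6
```

```bash
python3 -m crank '[{"linear":[0,0,-0.2],"rot":[0,0,0],"gripper":-1},{"linear":[0,0,-0.15],"rot":[0,0,0],"gripper":-1},{"linear":[0,0,-0.1],"rot":[0,0,0],"gripper":-1},{"linear":[0,0,-0.05],"rot":[0,0,0],"gripper":-1},{"linear":[0,0,0],"rot":[0,0,0],"gripper":-1},{"linear":[0,0,0],"rot":[0,0,0],"gripper":-1}]'
```

```text
time: 38.95
position: [0.5549, -0.0073, 0.139]
tool_rot: [-3.141, 0.0, -1.69]
wrist_force: [0.2, 0.5, -0.4]
gripper_width: 0.0348
finger_force: 30.6
```

```bash
python3 -m crank '[{"linear":[0,0,-0.02],"rot":[0,0,0],"gripper":-1},{"linear":[0,0,0],"rot":[0,0,0],"gripper":-1},{"linear":[0,0,0],"rot":[0,0,0],"gripper":-1}]'
python3 -m crank '[{"linear":[0,0,0],"rot":[0,0,0],"gripper":0.4},{"linear":[0,0,0],"rot":[0,0,0],"gripper":0.4},{"linear":[0,0,0],"rot":[0,0,0],"gripper":0.4},{"linear":[0,0,0],"rot":[0,0,0],"gripper":0.4},{"linear":[0,0,0.5],"rot":[0,0,0],"gripper":0.4},{"linear":[0,0,0.9],"rot":[0,0,0],"gripper":0.4},{"linear":[0,0,0.6],"rot":[0,0,0],"gripper":0.4},{"linear":[0,0,0],"rot":[0,0,0],"gripper":0.4}]'
python3 -m crank '[{"linear":[-0.7,-0.25,0],"rot":[0,0,0],"gripper":-1},{"linear":[-0.7,-0.25,0],"rot":[0,0,0],"gripper":-1},{"linear":[-0.7,-0.25,0],"rot":[0,0,0],"gripper":-1},{"linear":[0,0,0],"rot":[0,0,0],"gripper":-1},{"linear":[0,0,0],"rot":[0,0,0],"gripper":-1},{"linear":[0,0,0],"rot":[0,0,0],"gripper":-1},{"linear":[0,0,0],"rot":[0,0,0],"gripper":-1}]'
python3 - <<'E'
from h import *
p,d,s=wsnap('w11.png');print(s['position'])
U=frame((.5545,-.008),np.radians(-6.8))
X=U(-120,-58,90);print('start',X,wpix(X,s),'head',wpix(U(0,0,165),s))
E
```

```text
time: 39.33
position: [0.555, -0.0073, 0.1386]
tool_rot: [-3.141, 0.0, -1.689]
wrist_force: [-2.4, 0.9, 5.4]
gripper_width: 0.0352
finger_force: 31.1
time: 40.33
position: [0.5559, -0.0074, 0.2615]
tool_rot: [-3.136, 0.002, -1.69]
wrist_force: [0.1, 0.6, 0.1]
gripper_width: 0.0597
finger_force: 0.0
time: 41.2
position: [0.4292, -0.0521, 0.257]
tool_rot: [3.14, -0.001, -1.689]
wrist_force: [0.9, 0.9, 0.5]
gripper_width: -0.0002
finger_force: 0.0
[ 0.42915306 -0.05205804  0.25700867]
start [ 0.42847671 -0.05138352  0.09      ] [323.08035036 177.03719447] head [193.74758204 259.76497335]
```

View pics/w11.png

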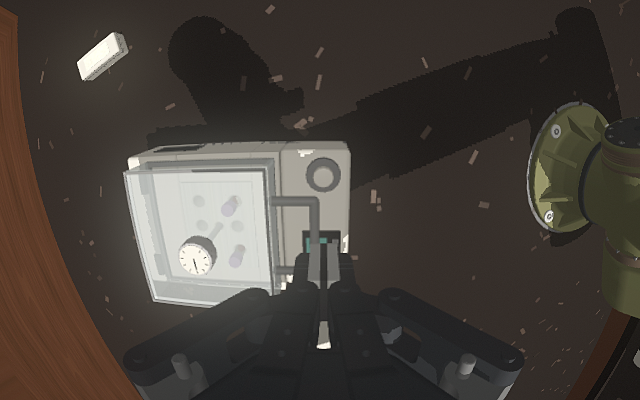

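The thermometer head is at (196,257), on the port, and the hood is still shut. The start button at (323,176) is straight below the shut fingers, so I press it.

```bash
python3 -m crank '[{"linear":[-0.01,0,-0.8],"rot":[0,0,0],"gripper":-1},{"linear":[0,0,-0.9],"rot":[0,0,0],"gripper":-1},{"linear":[0,0,-0.8],"rot":[0,0,0],"gripper":-1},{"linear":[0,0,-0.1],"rot":[0,0,0],"gripper":-1},{"linear":[0,0,0],"rot":[0,0,0],"gripper":-1},{"linear":[0,0,0],"rot":[0,0,0],"gripper":-1}]'
python3 -m crank '[{"linear":[0,0,-0.08],"rot":[0,0,0],"gripper":-1},{"linear":[0,0,-0.06],"rot":[0,0,0],"gripper":-1},{"linear":[0,0,0],"rot":[0,0,0],"gripper":-1},{"linear":[0,0,0],"rot":[0,0,0],"gripper":-1}]'
```

```text
time: 42.0
position: [0.4295, -0.0521, 0.1042]
tool_rot: [-3.138, 0.001, -1.689]
wrist_force: [-0.1, 0.1, 0.4]
gripper_width: -0.0004
finger_force: 0.0
time: 42.5
position: [0.4282, -0.0523, 0.0934]
tool_rot: [3.142, -0.0, -1.69]
wrist_force: [0.2, 0.3, 0.3]
gripper_width: -0.0004
finger_force: 0.0
```

```bash
python3 -m crank '[{"linear":[0,0,-0.08],"rot":[0,0,0],"gripper":-1},{"linear":[0,0,-0.08],"rot":[0,0,0],"gripper":-1},{"linear":[0,0,0],"rot":[0,0,0],"gripper":-1},{"linear":[0,0,0],"rot":[0,0,0],"gripper":-1}]'
```

```text
time: 43.0
position: [0.4287, -0.0523, 0.0851]
tool_rot: [-3.14, -0.0, -1.689]
wrist_force: [-3.0, 0.9, 7.4]
gripper_width: -0.0005
finger_force: 4.3
```

It is fully pressed: 7.4 N at 85 mm. I retreat and check.

```bash
python3 -m crank '[{"linear":[0,0,0.5],"rot":[0,0,0],"gripper":-1},{"linear":[0,0,0.9],"rot":[0,0,0],"gripper":-1},{"linear":[0,0,0.9],"rot":[0,0,0],"gripper":-1},{"linear":[0,0,0.9],"rot":[0,0,0],"gripper":-1},{"linear":[-0.6,0,0],"rot":[0,0,0],"gripper":-1},{"linear":[-0.4,0,0],"rot":[0,0,0],"gripper":-1},{"linear":[0,0,0],"rot":[0,0,0],"gripper":-1},{"linear":[0,0,0],"rot":[0,0,0],"gripper":-1}]'
python3 - <<'E'
from h import *
t,dd=snap('top');sc,_=snap('scene')
P=cloud('top',dd);q=P[160:245,310:392].reshape(-1,3);q=q[np.isfinite(q[:,0])&(q[:,2]>.11)&(q[:,2]<.15)]
A=np.c_[q[:,:2]-[.56,0],np.ones(len(q))];print(np.linalg.lstsq(A,q[:,2],rcond=None)[0])
print('head top',np.nanpercentile(P[195:225,335:370,2],[50,90,97,99]))
a=cv2.resize(t[130:300,170:530],(640,302));b=cv2.resize(sc[130:300,190:500],(640,298)) 
cv2.imwrite('pics/j12.png',np.vstack([a,b])[...,::-1][:600])
E
```

```text
time: 44.0
position: [0.3684, -0.0522, 0.2753]
tool_rot: [3.141, -0.0, -1.689]
wrist_force: [-0.6, 0.1, -0.3]
gripper_width: -0.0001
finger_force: 0.0
[ 0.01004793 -0.00313075  0.13425142]
head top [0.13517794 0.16467741 0.16666088 0.16756897]
```

View pics/j12.png

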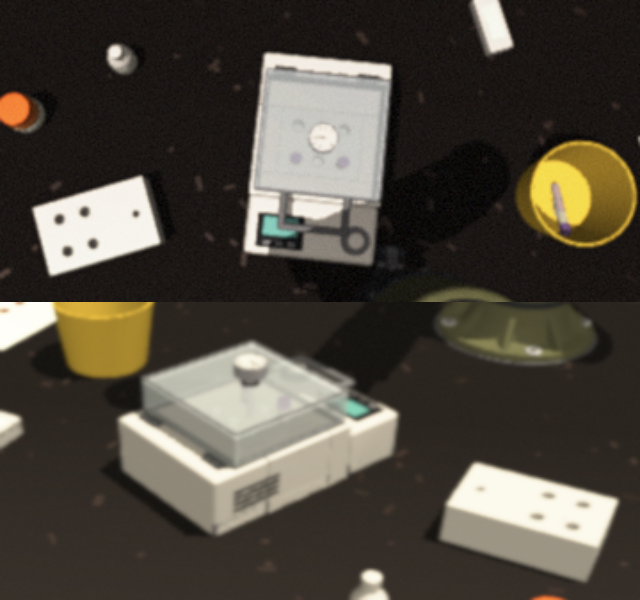

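Everything is in place: the rack is empty, both fresh tubes are in their wells and the finished tube is in the bucket. The hood is shut, and the thermometer is home with its head top at 165 mm.

```bash
python3 -c "
from cell import bot
print(bot.close_job())"
```

```text
the job is handed in; nothing more can be done
None
```

I finished the changeover in the order asked and handed it in at about 44 s: one finished tube in the bucket, two fresh tubes down in their wells, hood shut, thermometer seated with its collar on the hood, and start button pressed last.

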